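Build a tier on the kiln batt

ROBOT

A 6-joint arm with a two-finger parallel gripper is mounted at the origin on the work surface. World frame = base frame: x ahead of the robot, y to its left, z up, the work surface at z = 0. Lengths are in m, angles in rad, forces in N, time in s.
With the tool pointing down it reaches from about 0.275 to 0.725 m from the base axis. Payload 15.9 kg.
Tool frame: the origin (TCP) lies midway between the tips of the shut fingers; the grasp point (between the pads) lies 19 mm behind it; x points along the fingers, y is the direction in which the jaws open and shut, and the axes are right-handed (so a half turn about x gives the same grasp; the last joint's range is limited). The gripper opens to 85 mm and grips with 20 to 120 N. Pads are 22 mm wide; open, the fingers measure 114 mm over their backs; the gripper's body (76 mm by 85 mm) begins 54 mm behind the grasp point. The pads swing forward as they close: fully open they stand 13 mm farther back than shut.
Start: joints at [1.342, 0.213, -0.034, 1.323, 0, 1.571], TCP at [0.113, 0.487, 0.202] pointing down, gripper open.
Joint ranges: [-2.98, 2.98], [-0.74, 1.72], [-1.14, 1.35], [-2.1, 2.04], [-1.57, 1.44], [-3.14, 3.14]. Speed limits (rad/s): [1.89, 1.89, 2.39, 2.57, 3.14, 3.14].

INTERFACE

Orientations are given as a rotation vector (axis times angle).
In Python, from station import bot, cams gives the robot as it stands.
- The arm moves only by the tool step_arm, never from a script. Its argument "commands" is a list of rows, each a list of 7 numbers: the shift along the tool's x, y, z in cm, then the turn, a rotation vector about the tool's x, y, z in degrees, then the finger opening in cm, from 0 to 8.54. In form: [[tx, ty, tz, rx, ry, rz, grip], ...]. A call has 1 to 8 rows; each row shifts and turns the pose as measured when the row begins, along the tool's axes as they then stand; what a row does not reach is not made up. A row lasts 1/8 s, in which the tool goes at most 62.5 mm and 10.7 degrees, less where a joint would pass 70% of its speed; a pose out of reach is approached as far as the arm can. A call with a gripper value outside its range is refused whole. The fingers move at their own pace and stop on an object; "force" is the grip in N (left out, the last holds). Time passes only in rows, so rows that do not move let the fingers close. It gives the time, the measured TCP pose, the force and the opening at its end, in the units of the state.
- bot.state(): the state, without advancing time (a new reading comes with each control period).
- cams.read_camera(name): name is "side" or "top" or "wrist"; returns the picture (384x512x3 uint8, red, green, blue); there is no depth.
- cams.camera_info(name): a dict with "fx", "fy", "cx", "cy" (pixels), "position" and "orientation" of the camera in the world. Camera axes: x right, y up, looking along -z (the intrinsics and any distortion apply to the point x, -y, -z); pixel columns grow to the right and rows downward; lengths in m; the calibration is good to about 2 mm. The wrist camera is an equidistant fisheye: a pixel r from the principal point sees the ray r / f radians off the axis. A picture is of the moment at which its call begins: read the wrist's pose just before it. camera_info takes no time and is no camera call; for the wrist camera it gives the pose at the moment of the call.
- bot.job_done(): hands the job in, once; it reports no verdict.
The state is a dict: "clock": time; "q": joint angles; "qvel": joint speeds; "tau": joint torques, N m; "tool_pos": TCP position; "tcp_rot": TCP orientation; "wrist_force": force on the tool from outside, world axes, zero at the start; "torque": the same for the moment, N m; "gripper_width": opening from 0.0 (shut) to 1.0 (fully open).
Only numpy, scipy, OpenCV 4.12 (cv2) and the standard library are available. Lean on these libraries where they do the work, as an engineer would, in place of code of your own. Each camera call takes 0.05 s, during which the arm holds its last target. There are 200 camera calls.

TASK

Build one tier for the kiln on the batt: stand the tall round prop on the middle of the round setter and the tall square prop on the middle of the square setter, with the little cup upright on the batt midway between them. Then lay the flat shelf centrally and squarely across the two props, along the batt, and sit the rabbit upright on the shelf directly above the square prop. Leave the short prop and the jar where they are, and never lay or tip the rabbit over.

Things in the scene. Friction and masses are not known exactly. Their poses are not given: they have to be found in the camera images.
- batt: Fixed tan ceramic kiln batt, 130 (its x) x 290 (its y, the long axis) x 16 mm thick, flat on the table, carrying the two setters 80 mm either side of its middle along y. Origin at the centre of its underside, z up. It may lie left or right of the robot, turned by up to 0.35 rad.
- pad_round: Fixed pale round setter disc on the batt, 58 mm across, 6 mm thick. Origin at the centre of its underside, z up. Its underside is on the batt, its top 22 mm above the table.
- pad_square: Fixed pale square setter tile on the batt, 58 x 58 mm, 6 mm thick, sides along the batt's. Origin at the centre of its underside, z up. Its top is 22 mm above the table. Either setter may be at either end.
- prop_round: Loose tan tall round kiln prop (a post with a dark bore mark on top), 40 mm across, 70 mm high, 0.16 kg, standing on the plywood ware board (10 mm thick). Origin at the centre of its underside, z up.
- prop_square: Loose tan tall square kiln prop, 38 x 38 mm, 70 mm high, 0.17 kg, standing on the ware board. Origin at the centre of its underside, z up. x and y along its sides.
- cup: Loose small empty terracotta cup without handle, 54 mm across the rim, narrower at the foot, 45 mm high, wall 4 mm, 0.08 kg, upright on the ware board. Origin at the centre of its underside, z up.
- shelf: Loose pale flat kiln shelf, a bar 220 (its x) x 58 (its y) x 12 mm, about 0.34 kg, lying flat on the table in front of the robot, its length roughly along the robot's x. Origin at the centre of its underside, z up.
- rabbit: Loose white bisque sitting rabbit figure: a round upright body 42 mm across from 6 to 36 mm above its foot, head and laid-back ears above it to 72 mm, about 0.09 kg, on the ware board. It looks along its -x. Origin at the centre of its underside, z up.
- prop_short: Bystander: loose tan short round prop, 50 mm across and only 30 mm high, among the things on the ware board; not for use. Origin at the centre of its underside, z up.
- jar: Bystander: loose glass jar with white cap, 46 mm across, 60 mm high, among the things on the ware board (six things in two rows of three, about 100 mm apart). Origin at the centre of its underside, z up.
There are look-alikes about, which are no part of the job. What is shaped like the prop_round but turquoise is not meant.

How it is judged:
At the end, for the whole second after the job is handed in: Round prop on round setter, square on square (12 mm off centre at most); cup on the batt within 15 mm of its middle; shelf level on both props, within 15 mm and 0.14 rad of the batt's middle and long axis; rabbit on the shelf within 15 mm of above the square prop. All upright, at rest (horizontal distance between prop_round and pad_round below 0.012 m and z of prop_round in the frame of pad_round between 0.003 and 0.009 m and horizontal distance between prop_square and pad_square below 0.012 m and z of prop_square in the frame of pad_square between 0.003 and 0.009 m and horizontal distance between each of cup, shelf and batt below 0.015 m and z of cup in the frame of batt between 0.013 and 0.019 m and z of shelf in the frame of batt between 0.088 and 0.096 m and angle between the x axis of shelf and the y axis of batt, either way round below 0.14 rad and horizontal distance between rabbit and prop_square below 0.015 m and z of rabbit in the frame of shelf between 0.008 and 0.016 m and angle between each of prop_round, prop_square, cup, rabbit, shelf's own z axis and vertical below 0.08 rad and linear speed of each of prop_round, prop_square, cup, rabbit, shelf below 0.02 m/s); the robot touches nothing.
It fails at once if the short prop is moved by more than 20 mm (distance of prop_short from where it was at the start of the episode above 0.02 m).
It fails at once if the jar is moved by more than 20 mm (distance of jar from where it was at the start of the episode above 0.02 m).
It fails at once if the rabbit is tipped over (more than 1.0 rad) (angle between rabbit's own z axis and vertical above 1 rad).
It also fails if it takes over 128 s, if anything falls off the work surface, if the arm or the gripper's body presses on something with over 40 N, if the wrist force passes 120 N, or if a joint passes its speed limit or range.

## Working session

There is one attempt and no reset: what is moved stays moved. The work goes in short steps, Python scripts to look and compute and a tool call to move; the robot and the scene stay as the last step left them, time stands still between calls to the robot, and variables do not carry over. Pictures are saved under pics/ and viewed, about 12 in all and at most 16, crops included, and the job is handed in when it is done.

Besides the shell and the picture viewer there is one more tool, called after "Call:" by a JSON object that holds its "fn" and its "kwargs", one argument or row to a line. step_arm: Moves the arm, as the interface text tells. Its arguments: {"type":"object","properties":{"commands":{"type":"array","items":{"type":"array","items":{"type":"number"}}},"force":{"type":"number"}},"required":["commands"]}

```bash
ls; mkdir -p pics; python3 - <<'E'
from station import bot,cams
import cv2,numpy as np
np.set_printoptions(precision=4,suppress=True)
for n in ("top","side"):
    cv2.imwrite(f"pics/{n}0.png",cv2.cvtColor(cams.read_camera(n),cv2.COLOR_RGB2BGR)); print(n,cams.camera_info(n))
print(cams.camera_info("wrist"));print(bot.state())
E
```

```text
pics
top {'fx': 429.4975151969783, 'fy': 429.4975151969783, 'cx': 248.5433384083761, 'cy': 191.04626620145805, 'position': array([ 0.3315, -0.0166,  1.0608]), 'orientation': array([ 0.112 , -0.1121, -1.5566])}
side {'fx': 442.53250056747964, 'fy': 442.53250056747964, 'cx': 261.4032700372487, 'cy': 197.8804770023984, 'position': array([-0.0942, -0.6456,  0.6371]), 'orientation': array([ 0.908 , -0.3638, -0.6721])}
{'fx': 297.3186396354542, 'fy': 297.3186396354542, 'cx': 254.06748965264111, 'cy': 195.13470339021924, 'position': array([0.0316, 0.5064, 0.3739]), 'orientation': array([-0.2836, -0.2229,  1.3292])}
{'clock': 0.1, 'q': array([ 1.342 ,  0.2133, -0.035 ,  1.3235, -0.    ,  1.5708]), 'qvel': array([-0.0004, -0.0003,  0.0025, -0.0001,  0.0009,  0.0015]), 'tau': array([ -0.002 , -68.7247,  48.7802,   0.0122,  -0.0003,   0.    ]), 'tool_pos': array([0.1133, 0.4866, 0.2011]), 'tcp_rot': array([ 0.1788,  1.5634, -0.1804]), 'wrist_force': array([ 0.1295,  0.8763, -0.3195]), 'torque': array([-0.0003, -0.05  ,  0.0238]), 'gripper_width': 1.001774838589217}
```

View pics/top0.png

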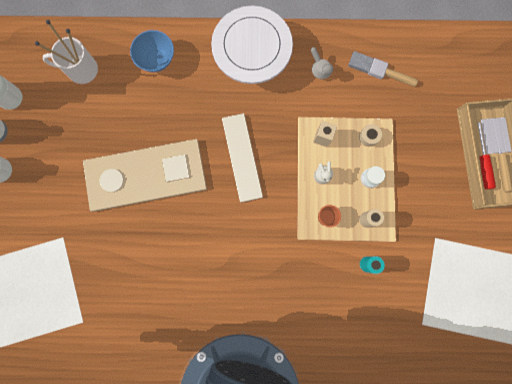

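View pics/side0.png

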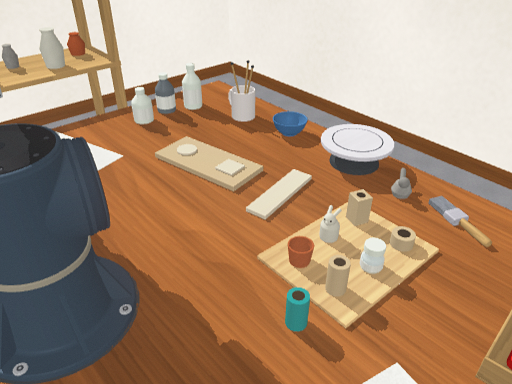

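The top view shows the batt on the left, with the round setter at about (112,180) and the square one at (176,168). The shelf is at (242,157). The board on the right holds the square prop (327,130), short prop (372,133), rabbit (324,173), jar (373,177), cup (329,215) and round prop (375,217). The turquoise decoy is at (373,265). I'll enlarge this for accurate pixels.

```bash
python3 - <<'E'
import cv2
def crop(f,o,x0,x1,y0,y1,s):
    im=cv2.imread(f)[y0:y1,x0:x1]; im=cv2.resize(im,None,fx=s,fy=s,interpolation=cv2.INTER_CUBIC)
    for x in range((x0+9)//10*10,x1,10):
        cv2.line(im,((x-x0)*s,0),((x-x0)*s,6),(0,0,255),1); cv2.putText(im,str(x),((x-x0)*s,16),0,.35,(0,0,255))
    for y in range((y0+9)//10*10,y1,10):
        cv2.line(im,(0,(y-y0)*s),(6,(y-y0)*s),(0,0,255),1); cv2.putText(im,str(y),(8,(y-y0)*s+4),0,.35,(0,0,255))
    cv2.imwrite(o,im)
crop("pics/top0.png","pics/c1.png",290,405,110,230,5)
crop("pics/top0.png","pics/c2.png",75,270,105,215,4)
E
```

```text
(no output)
```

View pics/c1.png

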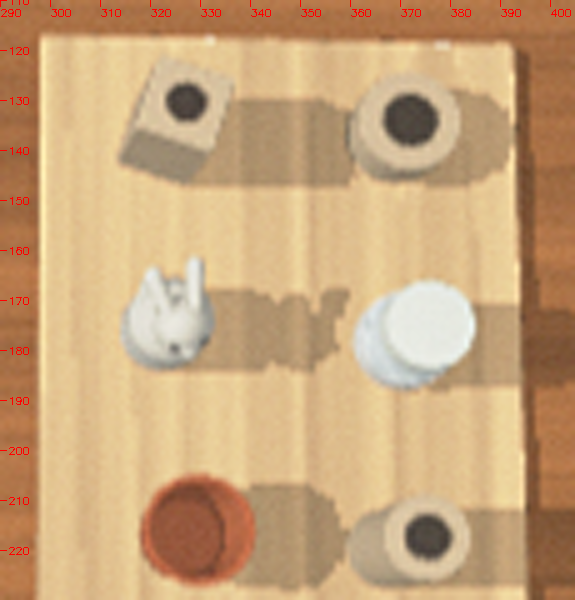

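View pics/c2.png

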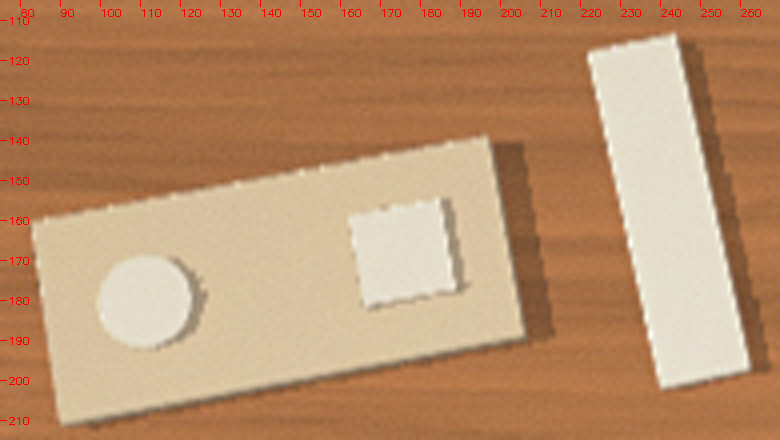

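Reading the crops, all in top-camera pixels:
- **Square prop:** top corners (322,121.4), (336.8,127), (331.6,140.8) and (317,136).
- **Rabbit:** body centre about (323.4,174.6).
- **Cup:** rim centre (329.6,216).
- **Round prop:** top centre (375.6,217.6).
- **Setters, shelf and batt:** corners taken from the second crop.

```bash
cat > h.py <<'E'
from station import bot,cams
import numpy as np
from scipy.spatial.transform import Rotation as R
np.set_printoptions(precision=4,suppress=True)
def bp(name,px,z):
    c=cams.camera_info(name); px=np.atleast_2d(px).astype(float)
    d=np.c_[(px[:,0]-c['cx'])/c['fx'],-(px[:,1]-c['cy'])/c['fy'],-np.ones(len(px))]
    d=R.from_rotvec(c['orientation']).apply(d); p=np.array(c['position'])
    return (p+d*((z-p[2])/d[:,2])[:,None])[:,:2]
def go(x,y,z,jaw):
    """jaw: world angle (rad) of jaw line. prints the rotation (deg, tool axes) then shift (cm, axes after the turn)"""
    s=bot.state(); A=R.from_rotvec(s['tcp_rot']); best=None
    for k in (0,np.pi):
        X=np.array([0,0,-1.]);Y=np.array([np.cos(jaw+k),np.sin(jaw+k),0]);B=R.from_matrix(np.c_[X,Y,np.cross(X,Y)])
        r=(A.inv()*B).as_rotvec(degrees=True)
        # last joint limits: keep q6 in range
        q6=s['q'][5]+np.radians(r[0]); 
        cand=(abs(r[0])+(1000 if abs(q6)>3.0 else 0),r,B)
        if best is None or cand[0]<best[0]: best=cand
    d=np.array([x,y,z])-s['tool_pos']
    print('t',s['clock'],'pos',s['tool_pos'],'q',s['q'],'w',s['gripper_width']*85,'F',s['wrist_force'])
    print('turn',best[1],'shift cm now',A.inv().apply(d)*100,'after turn',best[2].inv().apply(d)*100)
E
cat > m.py <<'E'
from h import *
T=lambda l,s,o:np.array(l)/s+o
sq=bp('top',T([(160,57),(234,85),(208,154),(135,130)],5,(290,110)),.08)
P={n:bp('top',T([p],5,(290,110)),z)[0] for n,p,z in [('sqbore',(186,102),.08),('short',(410,120),.04),('rabbit',(167,323),.035),('jar',(430,325),.07),('cup',(198,530),.055),('round',(428,538),.08)]}
ba=bp('top',T([(32,226),(488,136),(526,339),(62,424)],4,(75,105)),.016)
ps=bp('top',T([(348,213),(442,199),(462,291),(365,307)],4,(75,105)),.022)
pr=bp('top',T([(146,301)],4,(75,105)),.022)[0]
sh=bp('top',T([(588,51),(676,34),(750,370),(660,388)],4,(75,105)),.012)
for n,c in [('sq',sq),('batt',ba),('ps',ps),('shelf',sh)]:
    e=np.roll(c,-1,0)-c; print(n,c.mean(0),'edges',np.linalg.norm(e,axis=1),'ang',np.arctan2(e[:,1],e[:,0]))
print(P,'pr',pr,'mid pads',(pr+ps.mean(0))/2, 'sep',np.linalg.norm(pr-ps.mean(0)),'ang',np.arctan2(*(pr-ps.mean(0))[::-1]))
E
cat m.py | python3; python3 - <<'E'
from h import *
s=bot.state();print(R.from_rotvec(s['tcp_rot']).as_matrix())
# side checks
for n,p,z in [('sqbore',(360,196),.08),('round',(340,262),.08)]: print(n,bp('side',[p],z))
E
```

```text
sq [ 0.6169 -0.1986] edges [0.0372 0.0359 0.0359 0.0377] ang [-1.9356  2.7773  1.2536 -0.3303]
batt [0.5188 0.2418] edges [0.2877 0.1308 0.2872 0.1258] ang [-1.3584 -2.9338  1.7657  0.2118]
ps [0.5361 0.1633] edges [0.0585 0.0593 0.0601 0.0601] ang [-1.4077 -2.901   1.7486  0.2141]
shelf [0.5678 0.0015] edges [0.0567 0.2193 0.0565 0.2194] ang [-1.3615 -2.9197  1.7809  0.2231]
{'sqbore': array([ 0.619 , -0.1995]), 'short': array([ 0.6229, -0.3165]), 'rabbit': array([ 0.5215, -0.197 ]), 'jar': array([ 0.5154, -0.3142]), 'cup': array([ 0.4192, -0.2067]), 'round': array([ 0.4146, -0.3072])} pr [0.5039 0.3205] mid pads [0.52   0.2419] sep 0.1604468912374125 ang 1.7727013524720545
[[-0.0002  0.2268  0.9739]
 [-0.001   0.9739 -0.2268]
 [-1.     -0.0011  0.    ]]
sqbore [[ 0.6128 -0.2019]]
round [[ 0.415  -0.3082]]
```

Call:
{"fn": "step_arm", "kwargs": {
  "commands": [
    [0,0,0,10.5,0,0,8.5],
    [0,0,0,10.5,0,0,8.5],
    [0,0,0,10.5,0,0,8.5],
    [0,0,0,10.5,0,0,8.5],
    [0,0,0,10.5,0,0,8.5],
    [0,0,0,10.5,0,0,8.5],
    [0,6,0,0,0,0,8.5],
    [0,6,0,0,0,0,8.5]
  ],
  "force": 40
}}

```text
clock: 1.1
tool_pos: [0.2296, 0.5114, 0.1993]
tcp_rot: [1.044, 1.302, -1.052]
wrist_force: [0.0, 1.0, 1.0]
gripper_width: 0.995
```

```bash
python3 -c "
from h import *
go(.4146,-.3075,.12,.205)"
```

```text
t 1.1 pos [0.2296 0.5114 0.1993] q [ 1.149   0.3461  0.1377  1.3676 -0.0003  2.5028] w 84.58734595046562 F [0.0293 0.969  1.031 ]
turn [0.6863 0.2469 0.1576] shift cm now [ 8.2867  0.4571 83.9207] after turn [ 7.9277  1.4402 83.9443]
```

Call:
{"fn": "step_arm", "kwargs": {
  "commands": [
    [0,0,6,0,0,0,8.5],
    [0,0,6,0,0,0,8.5],
    [0,0,6,0,0,0,8.5],
    [0,0,6,0,0,0,8.5],
    [0,0,6,0,0,0,8.5],
    [0,0,6,0,0,0,8.5],
    [0,0,6,0,0,0,8.5],
    [0,0,6,0,0,0,8.5]
  ]
}}

```text
clock: 2.1
tool_pos: [0.335, 0.0412, 0.1972]
tcp_rot: [1.035, 1.301, -1.057]
wrist_force: [1.5, 0.2, -0.3]
gripper_width: 0.994
```

Call:
{"fn": "step_arm", "kwargs": {
  "commands": [
    [0,0,6,0,0,0,8.5],
    [0,0,6,0,0,0,8.5],
    [0,0,6,0,0,0,8.5],
    [0,0,6,0,0,0,8.5],
    [0,0,6,0,0,0,8.5],
    [0,0,6,0,0,0,8.5],
    [0,0,0,0,0,0,8.5]
  ]
}}

```text
clock: 2.98
tool_pos: [0.4115, -0.3218, 0.1996]
tcp_rot: [1.04, 1.3, -1.06]
wrist_force: [0.9, 1.1, -0.1]
gripper_width: 1.0
```

```bash
python3 -c "
from h import *
go(.4146,-.3075,.035,.205)
import cv2
print(cams.camera_info('wrist'))
cv2.imwrite('pics/w1.png',cv2.cvtColor(cams.read_camera('wrist'),cv2.COLOR_RGB2BGR))"
```

```text
t 2.975 pos [ 0.4115 -0.3218  0.1996] q [-0.6554  0.257   0.0172  1.3283 -0.0123  0.7018] w 85.03458380274037 F [ 0.8914  1.0773 -0.0746]
turn [0.4901 0.5761 0.4324] shift cm now [16.4451  0.7257 -1.4931] after turn [16.4642  0.5895 -1.3332]
{'fx': 297.3186396354542, 'fy': 297.3186396354542, 'cx': 254.06748965264111, 'cy': 195.13470339021924, 'position': array([ 0.3952, -0.2367,  0.3715]), 'orientation': array([-0.3445, -0.0292,  0.213 ])}
```

View pics/w1.png

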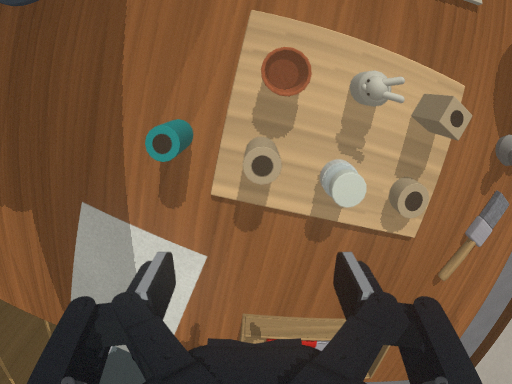

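The wrist view shows the round prop's bore at (262,166), clear of its neighbours, the cup rim at (286,71), the square prop's bore at (457,118) and the rabbit's body at about (370,89). I'll cross-check these against the top-view positions.

```bash
cat >> h.py <<'E'
def bpw(c,px,z):
    px=np.atleast_2d(px).astype(float); u=(px[:,0]-c['cx']); v=-(px[:,1]-c['cy']); r=np.hypot(u,v); t=r/c['fx']
    d=R.from_rotvec(c['orientation']).apply(np.c_[np.sin(t)*u/r,np.sin(t)*v/r,-np.cos(t)]); p=np.array(c['position'])
    return (p+d*((z-p[2])/d[:,2])[:,None])[:,:2]
E
python3 -c "
from h import *
c=cams.camera_info('wrist')
for p,z in [((262,166),.08),((457,118),.08),((286,71),.055),((370,89),.035)]: print(bpw(c,p,z))"
```

```text
[[ 0.4162 -0.3056]]
[[ 0.6211 -0.1966]]
[[ 0.4199 -0.2054]]
[[ 0.5217 -0.1967]]
```

Call:
{"fn": "step_arm", "kwargs": {
  "commands": [
    [0,0.7,-1.5,0.5,0.6,0.4,8.5],
    [0,0,0,0,0,0,8.5],
    [5,0,0,0,0,0,8.5],
    [5,0,0,0,0,0,8.5],
    [3,0,0,0,0,0,8.5]
  ]
}}

```text
clock: 3.65
tool_pos: [0.4174, -0.2985, 0.0701]
tcp_rot: [1.053, 1.296, -1.049]
wrist_force: [1.1, -0.3, -0.8]
gripper_width: 0.992
```

```bash
python3 -c "
from h import *
go(.4154,-.3065,.036,.205)"
```

```text
t 3.65 pos [ 0.4174 -0.2985  0.0701] q [-0.6219  0.2971 -0.2643  1.0036  0.0016  0.7373] w 84.34492018435222 F [ 1.0724 -0.3035 -0.8302]
turn [ 0.3764  0.1855 -0.2957] shift cm now [ 3.413  -0.382   0.7298] after turn [ 3.4125 -0.3596  0.7433]
```

Call:
{"fn": "step_arm", "kwargs": {
  "commands": [
    [0,-0.4,0.7,0.4,0.2,-0.3,8.5],
    [0,0,0,0,0,0,8.5],
    [3.4,0,0,0,0,0,8.5],
    [0,0,0,0,0,0,8.5]
  ]
}}

```text
clock: 4.15
tool_pos: [0.4163, -0.3059, 0.0394]
tcp_rot: [1.055, 1.297, -1.055]
wrist_force: [0.3, -0.2, -0.2]
gripper_width: 0.999
```

```bash
python3 -c "
from h import *
go(.4154,-.3065,.036,.205)"
```

```text
t 4.15 pos [ 0.4163 -0.3059  0.0394] q [-0.6338  0.3329 -0.2982  0.937  -0.      0.7305] w 84.88511284001163 F [ 0.2786 -0.2087 -0.1843]
turn [ 0.091   0.1157 -0.1027] shift cm now [ 0.3426 -0.0991  0.0376] after turn [ 0.3427 -0.0984  0.0384]
```

Within 1 mm, so I'll close on it.

Call:
{"fn": "step_arm", "kwargs": {
  "commands": [
    [0,0,0,0,0,0,3.5],
    [0,0,0,0,0,0,3.5],
    [0,0,0,0,0,0,3.5],
    [0,0,0,0,0,0,3.5],
    [0,0,0,0,0,0,3.5],
    [0,0,0,0,0,0,3.5]
  ],
  "force": 40
}}

```text
clock: 4.9
tool_pos: [0.4183, -0.3074, 0.0442]
tcp_rot: [1.055, 1.291, -1.054]
wrist_force: [-0.2, 0.5, -1.2]
gripper_width: 0.442
```

```bash
python3 -c "
from h import *
go(.5034,.3203,.16,.205)"
```

```text
t 4.9 pos [ 0.4183 -0.3074  0.0442] q [-0.6336  0.3283 -0.2916  0.9427 -0.0001  0.7306] w 37.531540861521925 F [-0.1737  0.4544 -1.2468]
turn [ 0.092   0.3518 -0.3103] shift cm now [-11.833   21.2646 -59.6166] after turn [-11.5814  21.1053 -59.7225]
```

Call:
{"fn": "step_arm", "kwargs": {
  "commands": [
    [-6,0,0,0,0,0,3.5],
    [-6,0,0,0,0,0,3.5],
    [0,2,-5.5,0,0,0,3.5],
    [0,2,-5.5,0,0,0,3.5],
    [0,2,-5.5,0,0,0,3.5],
    [0,2,-5.5,0,0,0,3.5],
    [0,2,-5.5,0,0,0,3.5],
    [0,2,-5.5,0,0,0,3.5]
  ]
}}

```text
clock: 5.9
tool_pos: [0.4689, 0.0478, 0.1669]
tcp_rot: [1.062, 1.288, -1.058]
wrist_force: [1.8, -0.4, -1.2]
gripper_width: 0.438
```

Call:
{"fn": "step_arm", "kwargs": {
  "commands": [
    [0,2,-5.5,0,0,0,3.5],
    [0,2,-5.5,0,0,0,3.5],
    [0,2,-5.5,0,0,0,3.5],
    [0,2,-5.5,0,0,0,3.5],
    [0,0,0,0,0,0,3.5],
    [0,0,0,0,0,0,3.5]
  ]
}}

```text
clock: 6.65
tool_pos: [0.5027, 0.291, 0.1647]
tcp_rot: [1.057, 1.29, -1.055]
wrist_force: [-0.1, 0.1, -1.8]
gripper_width: 0.438
```

```bash
python3 -c "
from h import *
go(.5034,.3203,.058,.205)"
```

```text
t 6.65 pos [0.5027 0.291  0.1647] q [ 0.5293  0.3855  0.1074  1.2888 -0.0078  1.8959] w 37.26265989291897 F [-0.0994  0.0665 -1.7688]
turn [-0.0448  0.35   -0.3587] shift cm now [10.6599  0.5997 -2.9234] after turn [10.6736  0.6688 -2.8577]
```

Call:
{"fn": "step_arm", "kwargs": {
  "commands": [
    [0,0.6,-2.9,0,0.35,-0.36,3.5],
    [0,0,0,0,0,0,3.5],
    [4.5,0,0,0,0,0,3.5],
    [3,0,0,0,0,0,3.5],
    [0,0,0,0,0,0,3.5],
    [0,0,0,0,0,0,3.5]
  ]
}}

```text
clock: 7.4
tool_pos: [0.5042, 0.3148, 0.0907]
tcp_rot: [1.064, 1.295, -1.061]
wrist_force: [0.2, -0.2, -0.2]
gripper_width: 0.439
```

```bash
python3 -c "
from h import *
go(.5034,.3203,.058,.205)
import cv2
im=cams.read_camera('top')[105:215,75:275]
cv2.imwrite('pics/t2.png',cv2.cvtColor(cv2.resize(im,None,fx=4,fy=4,interpolation=2),cv2.COLOR_RGB2BGR))"
```

```text
t 7.4 pos [0.5042 0.3148 0.0907] q [ 0.5588  0.4452  0.0076  1.1312 -0.0009  1.9321] w 37.27521367550431 F [ 0.243  -0.2286 -0.1944]
turn [-0.434   0.009  -0.1311] shift cm now [ 3.2663  0.0245 -0.5512] after turn [ 3.2663  0.0362 -0.5504]
```

View pics/t2.png

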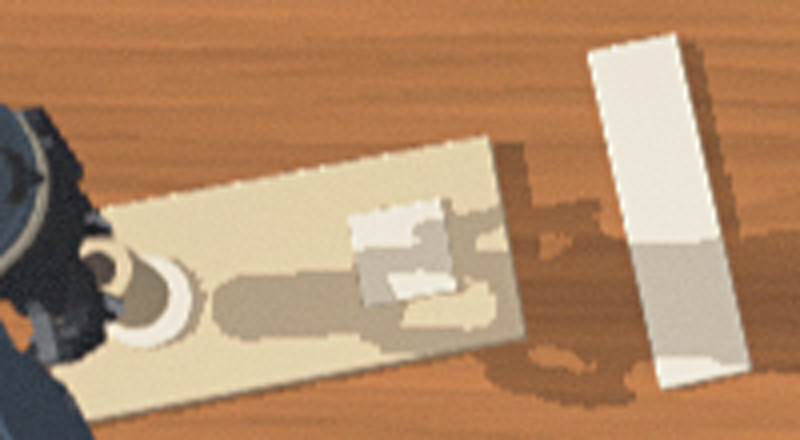

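The prop hangs upright over the round setter, with its bore at pixel (100.8,171.3).

```bash
python3 -c "
from h import *
print(bp('top',(100.75,171.25),.127))"
```

```text
[[0.5064 0.3113]]
```

Call:
{"fn": "step_arm", "kwargs": {
  "commands": [
    [0,0,-0.5,-0.4,0,0,3.5],
    [0,0,0,0,0,0,3.5],
    [2.2,0,0,0,0,0,3.5],
    [0,0,0,0,0,0,3.5],
    [0,0,0,0,0,0,3.5]
  ]
}}

```text
clock: 8.07
tool_pos: [0.5051, 0.3215, 0.0724]
tcp_rot: [1.062, 1.296, -1.05]
wrist_force: [0.5, -0.3, -1.4]
gripper_width: 0.438
```

```bash
python3 -c "
from h import *
go(.5034,.3203,.056,.205)"
```

```text
t 8.075 pos [0.5051 0.3215 0.0724] q [ 0.5674  0.4593 -0.0181  1.0856 -0.001   1.9328] w 37.25801378873646 F [ 0.4844 -0.3181 -1.4353]
turn [ 0.0177 -0.1019 -0.4335] shift cm now [ 1.6415 -0.2063  0.0833] after turn [ 1.6431 -0.1939  0.0804]
```

Call:
{"fn": "step_arm", "kwargs": {
  "commands": [
    [1,-0.25,0,0,0,-0.4,3.5],
    [0.4,0,0,0,0,0,3.5],
    [0,0,0,0,0,0,3.5]
  ]
}}

```text
clock: 8.45
tool_pos: [0.503, 0.3213, 0.0586]
tcp_rot: [1.059, 1.3, -1.055]
wrist_force: [-0.6, -0.3, -0.4]
gripper_width: 0.439
```

```bash
python3 -c "
from h import *
go(.5025,.322,.056,.205)"
```

```text
t 8.45 pos [0.503  0.3213 0.0586] q [ 0.5675  0.4703 -0.0375  1.0611  0.0016  1.9329] w 37.30200246593468 F [-0.5715 -0.254  -0.3782]
turn [ 0.0237 -0.127  -0.0695] shift cm now [ 0.2571 -0.0355 -0.0783] after turn [ 0.257  -0.0352 -0.0788]
```

Call:
{"fn": "step_arm", "kwargs": {
  "commands": [
    [0.15,0,0,0,0,0,3.5],
    [0.15,0,0,0,0,0,3.5],
    [0.15,0,0,0,0,0,3.5]
  ]
}}

```text
clock: 8.82
tool_pos: [0.5033, 0.322, 0.0555]
tcp_rot: [1.06, 1.301, -1.053]
wrist_force: [-10.1, -2.4, 28.0]
gripper_width: 0.443
```

Call:
{"fn": "step_arm", "kwargs": {
  "commands": [
    [0.15,0,0,0,0,0,3.5],
    [0.15,0,0,0,0,0,3.5]
  ]
}}

```text
clock: 9.07
tool_pos: [0.5033, 0.3228, 0.0556]
tcp_rot: [1.063, 1.301, -1.05]
wrist_force: [-9.0, -4.2, 22.1]
gripper_width: 0.439
```

Contact made at the expected height, so I'll release and rise.

Call:
{"fn": "step_arm", "kwargs": {
  "commands": [
    [-0.1,0,0,0,0,0,7.5],
    [0,0,0,0,0,0,7.5],
    [0,0,0,0,0,0,7.5],
    [0,0,0,0,0,0,7.5],
    [-3,0,0,0,0,0,8],
    [-5,0,0,0,0,0,8],
    [-5,0,0,0,0,0,8],
    [0,0,5.5,0,0,0,8.5]
  ]
}}

```text
clock: 10.07
tool_pos: [0.5137, 0.2693, 0.1895]
tcp_rot: [1.059, 1.303, -1.048]
wrist_force: [1.0, -0.4, -0.9]
gripper_width: 0.997
```

```bash
python3 -c "
from h import *
go(.618,-.1985,.15,-.342)
import cv2
c=cams.camera_info('wrist'); print(c['position'],c['orientation'])
cv2.imwrite('pics/w2.png',cv2.cvtColor(cams.read_camera('wrist'),cv2.COLOR_RGB2BGR))"
```

```text
t 10.075 pos [0.5137 0.2693 0.1895] q [0.4804 0.3779 0.1588 1.3462 0.0042 1.8413] w 84.75477104337135 F [ 0.9804 -0.384  -0.9435]
turn [31.6199 -0.3738 -0.1465] shift cm now [ 3.69    0.4385 47.9499] after turn [ 3.9522 25.5153 40.5752]
[0.4962 0.3515 0.3627] [-0.3278 -0.0385  0.2076]
```

View pics/w2.png

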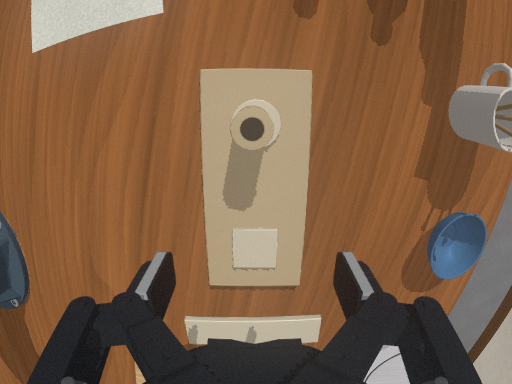

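The round prop stands on the round setter, with its bore at (252,128). The square setter's centre is at (255,248).

```bash
python3 -c "
from h import *
c=cams.camera_info('wrist')
print(bpw(c,(252,128),.092),bpw(c,(255,248.5),.022), bpw(c,[(201,69),(312,71),(300,285),(210,286)],.016).mean(0))"
```

```text
[[0.5019 0.3162]] [[0.538  0.1586]] [0.5229 0.2356]
```

Call:
{"fn": "step_arm", "kwargs": {
  "commands": [
    [0,0,6,10.5,0,0,8.5],
    [0,1,5.8,10.5,0,0,8.5],
    [0,2,5.5,10.5,0,0,8.5],
    [0,3,5,0,0,0,8.5],
    [0,3,5,0,0,0,8.5],
    [0,3,5,0,0,0,8.5],
    [0,3,5,0,0,0,8.5],
    [0,0,0,0,0,0,8.5]
  ]
}}

```text
clock: 11.12
tool_pos: [0.5901, -0.1537, 0.1853]
tcp_rot: [1.474, 1.017, -1.47]
wrist_force: [0.0, 1.2, -0.9]
gripper_width: 0.999
```

```bash
python3 -c "
from h import *
go(.618,-.1985,.036,-.342)"
```

```text
t 11.125 pos [ 0.5901 -0.1537  0.1853] q [-0.2562  0.4501  0.2559  1.3766  0.0025  1.678 ] w 84.88034121597434 F [ 0.0012  1.1766 -0.9292]
turn [-1.2252 -0.1438  0.0192] shift cm now [14.9186  4.2022  3.2378] after turn [14.9282  4.1274  3.2894]
```

Call:
{"fn": "step_arm", "kwargs": {
  "commands": [
    [3,4.1,3.3,-1.2,0,0,8.5],
    [0,0,0,0,0,0,8.5],
    [0,0,0,0,0,0,8.5],
    [2.5,0,0,0,0,0,8.5],
    [0,0,0,0,0,0,8.5]
  ]
}}

```text
clock: 11.75
tool_pos: [0.6169, -0.1958, 0.1308]
tcp_rot: [1.458, 1.03, -1.453]
wrist_force: [-1.4, 0.4, 0.9]
gripper_width: 1.002
```

```bash
python3 -c "
from h import *
go(.618,-.1985,.036,-.342)"
```

```text
t 11.75 pos [ 0.6169 -0.1958  0.1308] q [-0.3092  0.5423  0.2646  1.2926  0.0034  1.6017] w 85.13582639034718 F [-1.395   0.4254  0.9071]
turn [ 0.1109 -0.1974 -0.0227] shift cm now [9.4793 0.1904 0.2505] after turn [9.4801 0.1946 0.2175]
```

Call:
{"fn": "step_arm", "kwargs": {
  "commands": [
    [3,0.2,0.2,0,-0.2,0,8.5],
    [3,0,0,0,0,0,8.5],
    [3,0,0,0,0,0,8.5],
    [0,0,0,0,0,0,8.5]
  ]
}}

```text
clock: 12.25
tool_pos: [0.6211, -0.196, 0.0461]
tcp_rot: [1.456, 1.024, -1.447]
wrist_force: [-0.0, 0.4, 0.7]
gripper_width: 0.998
```

```bash
python3 -c "
from h import *
go(.618,-.1985,.036,-.342)"
```

```text
t 12.25 pos [ 0.6211 -0.196   0.0461] q [-0.3057  0.5809  0.1115  1.0931  0.0002  1.602 ] w 84.85096305438549 F [-0.0145  0.4274  0.6558]
turn [ 0.2918 -0.0254 -0.4718] shift cm now [ 1.0098 -0.2138  0.3417] after turn [ 1.0117 -0.2037  0.3423]
```

Call:
{"fn": "step_arm", "kwargs": {
  "commands": [
    [0.8,-0.2,0.35,0.3,0,-0.5,8.5],
    [0,0,0,0,0,0,5],
    [0,0,0,0,0,0,3.2],
    [0,0,0,0,0,0,3.2],
    [0,0,0,0,0,0,3.2],
    [0,0,0,0,0,0,3.2],
    [0,0,0,0,0,0,3.2]
  ],
  "force": 40
}}

```text
clock: 13.12
tool_pos: [0.6204, -0.1991, 0.0433]
tcp_rot: [1.459, 1.023, -1.452]
wrist_force: [0.2, -0.3, -1.2]
gripper_width: 0.426
```

```bash
python3 -c "
from h import *
go(.5358,.1635,.16,.205)"
```

```text
t 13.125 pos [ 0.6204 -0.1991  0.0433] q [-0.3108  0.5865  0.1136  1.0927  0.0005  1.6021] w 36.24152277703763 F [ 0.1932 -0.3404 -1.1767]
turn [-31.3416   0.0415  -0.2999] shift cm now [-11.7521 -20.0739 -31.3259] after turn [-11.6703  -0.9069 -37.2205]
```

Call:
{"fn": "step_arm", "kwargs": {
  "commands": [
    [-6,0,0,0,0,0,3.2],
    [-6,0,0,0,0,0,3.2],
    [0,0,0,-10.5,0,0,3.2],
    [0,0,0,-10.5,0,0,3.2],
    [0,0,0,-10.4,0,0,3.2],
    [0,0,-6,0,0,0,3.2],
    [0,0,-6,0,0,0,3.2],
    [0,0,-6,0,0,0,3.2]
  ]
}}

```text
clock: 14.12
tool_pos: [0.5786, -0.0225, 0.1649]
tcp_rot: [1.046, 1.302, -1.044]
wrist_force: [0.4, -0.1, -1.2]
gripper_width: 0.424
```

Call:
{"fn": "step_arm", "kwargs": {
  "commands": [
    [0,0,-6,0,0,0,3.2],
    [0,0,-6,0,0,0,3.2],
    [0,0,-5,0,0,0,3.2],
    [0,0,0,0,0,0,3.2],
    [0,0,0,0,0,0,3.2]
  ]
}}

```text
clock: 14.75
tool_pos: [0.5382, 0.152, 0.1648]
tcp_rot: [1.043, 1.304, -1.04]
wrist_force: [-0.2, -0.6, -1.6]
gripper_width: 0.426
```

```bash
python3 -c "
from h import *
go(.5358,.1635,.055,.205)"
```

```text
t 14.75 pos [0.5382 0.152  0.1648] q [ 0.2761  0.3408  0.0434  1.2699 -0.0013  1.6223] w 36.21415177352581 F [-0.183  -0.5792 -1.6146]
turn [ 1.1249  0.0635 -0.2011] shift cm now [10.9755 -0.021  -1.1839] after turn [10.9768 -0.0056 -1.1715]
```

Call:
{"fn": "step_arm", "kwargs": {
  "commands": [
    [3,0,-1.2,1,0,0,3.2],
    [4,0,0,0,0,0,3.2],
    [1,0,0,0,0,0,3.2],
    [0,0,0,0,0,0,3.2]
  ]
}}

```text
clock: 15.25
tool_pos: [0.5379, 0.1605, 0.0843]
tcp_rot: [1.062, 1.293, -1.056]
wrist_force: [-0.3, -0.2, -0.2]
gripper_width: 0.43
```

```bash
python3 -c "
from h import *
go(.5358,.1635,.055,.205)"
```

```text
t 15.25 pos [0.5379 0.1605 0.0843] q [ 0.2911  0.3802 -0.1073  1.0778 -0.0018  1.6603] w 36.52562704080345 F [-0.2751 -0.2175 -0.1512]
turn [-0.1946  0.0771 -0.3198] shift cm now [ 2.9254 -0.16   -0.3381] after turn [ 2.9267 -0.1425 -0.3347]
```

Call:
{"fn": "step_arm", "kwargs": {
  "commands": [
    [1.2,-0.15,-0.3,0,0,-0.3,3.2],
    [1,0,0,0,0,0,3.2],
    [0,0,0,0,0,0,3.2],
    [0.15,0,0,0,0,0,3.2],
    [0.15,0,0,0,0,0,3.2]
  ]
}}

```text
clock: 15.88
tool_pos: [0.5379, 0.1633, 0.0606]
tcp_rot: [1.062, 1.294, -1.057]
wrist_force: [0.3, 0.5, -1.8]
gripper_width: 0.426
```

```bash
python3 -c "
from h import *
go(.5358,.1635,.055,.205)"
```

```text
t 15.875 pos [0.5379 0.1633 0.0606] q [ 0.2956  0.3996 -0.1414  1.0258 -0.0013  1.6656] w 36.20605490653535 F [ 0.3495  0.4936 -1.7998]
turn [-0.2399  0.055  -0.2357] shift cm now [ 0.5628 -0.2002 -0.0585] after turn [ 0.5637 -0.1976 -0.0588]
```

Call:
{"fn": "step_arm", "kwargs": {
  "commands": [
    [0.2,-0.2,0,0,0,0,3.2],
    [0.2,0,0,0,0,0,3.2],
    [0.2,0,0,0,0,0,3.2],
    [0.15,0,0,0,0,0,3.2]
  ]
}}

```text
clock: 16.38
tool_pos: [0.5363, 0.163, 0.0549]
tcp_rot: [1.063, 1.293, -1.056]
wrist_force: [-13.7, -4.8, 40.2]
gripper_width: 0.427
```

Call:
{"fn": "step_arm", "kwargs": {
  "commands": [
    [-0.15,0,0,0,0,0,7.5],
    [0,0,0,0,0,0,7.5],
    [0,0,0,0,0,0,7.5],
    [0,0,0,0,0,0,7.5],
    [-3,0,0,0,0,0,8],
    [-5,0,0,0,0,0,8],
    [-5,0,0,0,0,0,8],
    [0,-1,5.5,0,0,0,8.5]
  ]
}}

```text
clock: 17.38
tool_pos: [0.5363, 0.1084, 0.1894]
tcp_rot: [1.059, 1.295, -1.053]
wrist_force: [2.3, -0.5, -1.8]
gripper_width: 0.997
```

```bash
python3 -c "
from h import *
go(.4195,-.206,.04,.205)"
```

```text
t 17.375 pos [0.5363 0.1084 0.1894] q [ 0.2001  0.3081  0.0599  1.3175 -0.001   1.5657] w 84.74935606634662 F [ 2.3457 -0.518  -1.7573]
turn [ 0.0081  0.0606 -0.2941] shift cm now [ 14.8746 -17.9155  28.385 ] after turn [ 14.9363 -17.835   28.4033]
```

Call:
{"fn": "step_arm", "kwargs": {
  "commands": [
    [0,-3,4.7,0,0,0,8.5],
    [0,-3,4.7,0,0,0,8.5],
    [0,-3,4.7,0,0,0,8.5],
    [0,-3,4.7,0,0,0,8],
    [0,-3,4.7,0,0,0,7.5],
    [0,-3,4.7,0,0,0,7.5],
    [0,0,0,0,0,0,7.5],
    [0,0,0,0,0,0,7.5]
  ]
}}

```text
clock: 18.38
tool_pos: [0.4132, -0.2161, 0.1887]
tcp_rot: [1.061, 1.291, -1.055]
wrist_force: [0.4, 0.8, -0.6]
gripper_width: 0.879
```

```bash
python3 -c "
from h import *
go(.4195,-.206,.02,.205)
import cv2
im=cams.read_camera('top')[105:215,75:275]
cv2.imwrite('pics/t3.png',cv2.cvtColor(cv2.resize(im,None,fx=4,fy=4,interpolation=2),cv2.COLOR_RGB2BGR))"
```

```text
t 18.375 pos [ 0.4132 -0.2161  0.1887] q [-0.4838  0.1395 -0.1562  1.2681  0.0026  0.885 ] w 74.67373370242252 F [ 0.4437  0.7986 -0.5748]
turn [-0.1727  0.1403 -0.4041] shift cm now [16.8727  0.7039 -0.9009] after turn [16.8695  0.8255 -0.8573]
```

View pics/t3.png

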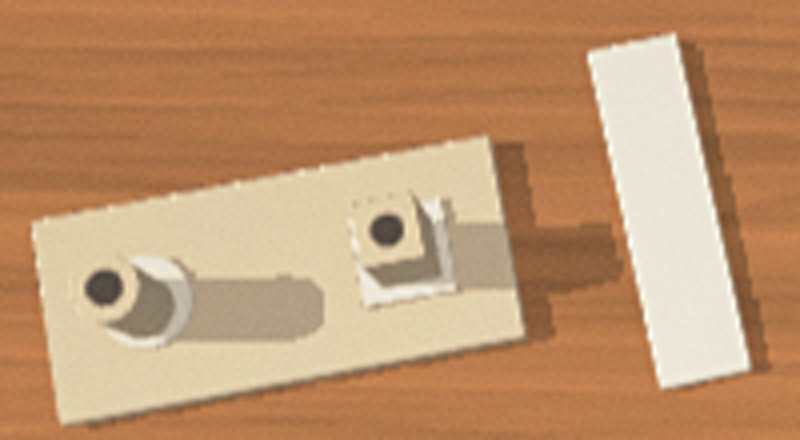

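Both props stand on their setters, with bores at (100.8,176.8) and (171.8,162.5). I'll work out their positions and move on to the cup.

```bash
python3 -c "
from h import *
print(bp('top',[(100.75,176.75),(171.75,162.5)],.092))"
```

```text
[[0.5001 0.3228]
 [0.5352 0.1615]]
```

Call:
{"fn": "step_arm", "kwargs": {
  "commands": [
    [0,0.8,-0.9,0,0.1,-0.4,7.5],
    [0,0,0,0,0,0,7.5],
    [5,0,0,0,0,0,7.5],
    [4,0,0,0,0,0,7.5],
    [0,0,0,0,0,0,7.5]
  ]
}}

```text
clock: 19.05
tool_pos: [0.4223, -0.201, 0.0973]
tcp_rot: [1.052, 1.3, -1.053]
wrist_force: [-0.2, 0.5, 1.1]
gripper_width: 0.882
```

```bash
python3 -c "
from h import *
go(.4195,-.206,.02,.205)"
```

```text
t 19.05 pos [ 0.4223 -0.201   0.0973] q [-0.4438  0.1927 -0.3285  1.048  -0.0007  0.9166] w 74.96215671428644 F [-0.1702  0.5075  1.1235]
turn [ 0.3133  0.0854 -0.0498] shift cm now [ 7.7297 -0.3867  0.4175] after turn [ 7.7294 -0.3776  0.4311]
```

Call:
{"fn": "step_arm", "kwargs": {
  "commands": [
    [3,-0.4,0.4,0.3,0,0,7.5],
    [2,0,0,0,0,0,7.5],
    [0,0,0,0,0,0,7.5],
    [0,0,0,0,0,0,7.5]
  ]
}}

```text
clock: 19.55
tool_pos: [0.4234, -0.2063, 0.0527]
tcp_rot: [1.054, 1.292, -1.052]
wrist_force: [-0.2, -0.5, 0.2]
gripper_width: 0.877
```

```bash
python3 -c "
from h import *
go(.4195,-.206,.02,.205)"
```

```text
t 19.55 pos [ 0.4234 -0.2063  0.0527] q [-0.4528  0.2302 -0.4025  0.9299 -0.0008  0.91  ] w 74.57738735836527 F [-0.2164 -0.4843  0.2334]
turn [ 0.1709  0.3182 -0.3403] shift cm now [ 3.2686 -0.3976 -0.1296] after turn [ 3.2715 -0.3786 -0.1103]
```

Call:
{"fn": "step_arm", "kwargs": {
  "commands": [
    [1.7,-0.4,-0.1,0,0.3,-0.3,7.5],
    [1.7,0,0,0,0,0,7.5],
    [0,0,0,0,0,0,6],
    [0,0,0,0,0,0,4.6],
    [0,0,0,0,0,0,4.6],
    [0,0,0,0,0,0,4.6],
    [0,0,0,0,0,0,4.6]
  ],
  "force": 30
}}

```text
clock: 20.42
tool_pos: [0.4211, -0.2072, 0.0206]
tcp_rot: [1.055, 1.296, -1.053]
wrist_force: [0.1, -0.6, -0.9]
gripper_width: 0.593
```

```bash
python3 -c "
from h import *
go(.5195,.2418,.12,.205)"
```

```text
t 20.425 pos [ 0.4211 -0.2072  0.0206] q [-0.4574  0.2633 -0.4504  0.8523  0.0001  0.905 ] w 50.38761775820742 F [ 0.0653 -0.6426 -0.9303]
turn [ 0.1937  0.1611 -0.2174] shift cm now [ -9.991   18.9543 -41.8684] after turn [ -9.9448  18.7747 -41.9602]
```

Call:
{"fn": "step_arm", "kwargs": {
  "commands": [
    [-3,0,0,0,0,0,4.6],
    [-6,0,0,0,0,0,4.6],
    [-6,0,0,0,0,0,4.6],
    [0,2.4,-5.3,0,0,0,4.6],
    [0,2.4,-5.3,0,0,0,4.6],
    [0,2.4,-5.3,0,0,0,4.6],
    [0,2.4,-5.3,0,0,0,4.6],
    [0,2.4,-5.3,0,0,0,4.6]
  ]
}}

```text
clock: 21.42
tool_pos: [0.4851, 0.0822, 0.1768]
tcp_rot: [1.062, 1.291, -1.057]
wrist_force: [0.8, -0.2, -0.1]
gripper_width: 0.594
```

Call:
{"fn": "step_arm", "kwargs": {
  "commands": [
    [0,2.4,-5.3,0,0,0,4.6],
    [0,2.4,-5.3,0,0,0,4.6],
    [0,1.6,-4,0,0,0,4.6],
    [0,0,0,0,0,0,4.6],
    [0,0,0,0,0,0,4.6]
  ]
}}

```text
clock: 22.05
tool_pos: [0.5186, 0.2471, 0.1761]
tcp_rot: [1.058, 1.293, -1.053]
wrist_force: [0.4, -0.5, -0.5]
gripper_width: 0.598
```

```bash
python3 -c "
from h import *
go(.5195,.2418,.0266,.205)"
```

```text
t 22.05 pos [0.5186 0.2471 0.1761] q [ 0.4472  0.3681  0.1108  1.3081 -0.0044  1.8128] w 50.794571061828655 F [ 0.3625 -0.4579 -0.5265]
turn [ 0.0108  0.1713 -0.3651] shift cm now [14.9504 -0.119   0.4893] after turn [14.9493 -0.0236  0.534 ]
```

Call:
{"fn": "step_arm", "kwargs": {
  "commands": [
    [0,-0.1,0.5,0,0.2,-0.4,4.6],
    [0,0,0,0,0,0,4.6],
    [5,0,0,0,0,0,4.6],
    [4,0,0,0,0,0,4.6],
    [2,0,0,0,0,0,4.6],
    [0,0,0,0,0,0,4.6]
  ]
}}

```text
clock: 22.8
tool_pos: [0.5197, 0.237, 0.065]
tcp_rot: [1.063, 1.296, -1.06]
wrist_force: [0.8, -0.7, -0.9]
gripper_width: 0.592
```

```bash
python3 -c "
from h import *
go(.5195,.2418,.0266,.205)"
```

```text
t 22.8 pos [0.5197 0.237  0.065 ] q [ 0.4275  0.4159 -0.1048  1.0481  0.0007  1.7996] w 50.336670453558405 F [ 0.7616 -0.7266 -0.903 ]
turn [-0.3646 -0.0643 -0.0981] shift cm now [ 3.8444  0.0656 -0.4665] after turn [ 3.8437  0.0751 -0.4704]
```

Call:
{"fn": "step_arm", "kwargs": {
  "commands": [
    [1.5,0,-0.5,-0.3,0,0,4.6],
    [1.5,0,0,0,0,0,4.6],
    [0,0,0,0,0,0,4.6],
    [0.2,0,0,0,0,0,4.6],
    [0.2,0,0,0,0,0,4.6]
  ]
}}

```text
clock: 23.42
tool_pos: [0.5205, 0.2426, 0.0316]
tcp_rot: [1.062, 1.297, -1.053]
wrist_force: [0.0, -0.3, -0.7]
gripper_width: 0.591
```

```bash
python3 -c "
from h import *
go(.5195,.2418,.0266,.205)"
```

```text
t 23.425 pos [0.5205 0.2426 0.0316] q [ 0.4358  0.4443 -0.1515  0.9691  0.0007  1.803 ] w 50.27546256420336 F [ 0.0073 -0.3294 -0.69  ]
turn [-0.0811 -0.1163 -0.3144] shift cm now [ 0.5015 -0.1164  0.0634] after turn [ 0.5022 -0.1137  0.0622]
```

Call:
{"fn": "step_arm", "kwargs": {
  "commands": [
    [0.2,-0.1,0,0,0,0,4.6],
    [0.2,0,0,0,0,0,4.6],
    [0.15,0,0,0,0,0,4.6]
  ]
}}

```text
clock: 23.8
tool_pos: [0.5198, 0.2426, 0.0262]
tcp_rot: [1.063, 1.296, -1.052]
wrist_force: [0.8, 0.3, -0.6]
gripper_width: 0.591
```

Call:
{"fn": "step_arm", "kwargs": {
  "commands": [
    [0.15,0,0,0,0,0,4.6],
    [0.15,0,0,0,0,0,4.6]
  ]
}}

```text
clock: 24.05
tool_pos: [0.5199, 0.2429, 0.0252]
tcp_rot: [1.064, 1.296, -1.051]
wrist_force: [-12.6, -7.8, 36.2]
gripper_width: 0.594
```

Call:
{"fn": "step_arm", "kwargs": {
  "commands": [
    [-0.15,0,0,0,0,0,7],
    [0,0,0,0,0,0,7.5],
    [0,0,0,0,0,0,7.5],
    [0,0,0,0,0,0,7.5],
    [-4,0,0,0,0,0,7.5],
    [-6,0,0,0,0,0,7.5],
    [-6,0,0,0,0,0,7.5],
    [0,0,5,0,0,0,8]
  ]
}}

```text
clock: 25.05
tool_pos: [0.5282, 0.1941, 0.1905]
tcp_rot: [1.06, 1.298, -1.05]
wrist_force: [0.4, -0.9, -2.0]
gripper_width: 0.938
```

```bash
python3 -c "
from h import *
go(.5678,.0015,.04,.2225+np.pi/2)
go(.5678,.0015,.04,.2225-np.pi/2)"
```

```text
t 25.05 pos [0.5282 0.1941 0.1905] q [0.3513 0.3397 0.1067 1.3315 0.0014 1.7147] w 79.70905739069764 F [ 0.4051 -0.8876 -1.96  ]
turn [-90.8653   0.1703  -0.3737] shift cm now [15.0014 -0.1785 19.6987] after turn [ 15.0475 -19.6605  -0.3853]
t 25.05 pos [0.5282 0.1941 0.1905] q [0.3513 0.3397 0.1067 1.3315 0.0014 1.7147] w 79.70905739069764 F [ 0.4051 -0.8876 -1.96  ]
turn [-90.8653   0.1703  -0.3737] shift cm now [15.0014 -0.1785 19.6987] after turn [ 15.0475 -19.6605  -0.3853]
```

Call:
{"fn": "step_arm", "kwargs": {
  "commands": [
    [0,0,6,0,0,0,8.5],
    [0,0,6,0,0,0,8.5],
    [0,0,6,0,0,0,8.5],
    [0,0,0,-10.5,0,0,8.5],
    [0,0,0,-10.5,0,0,8.5],
    [0,0,0,-10.5,0,0,8.5],
    [0,0,0,-10.5,0,0,8.5],
    [0,0,0,-10.5,0,0,8.5]
  ]
}}

```text
clock: 26.05
tool_pos: [0.5668, 0.0087, 0.1899]
tcp_rot: [0.338, 1.539, -0.331]
wrist_force: [0.2, 0.9, -0.9]
gripper_width: 0.997
```

Call:
{"fn": "step_arm", "kwargs": {
  "commands": [
    [0,0,0,-10.5,0,0,8.5],
    [0,0,0,-10.5,0,0,8.5],
    [0,0,0,-10.5,0,0,8],
    [0,0,0,-5,0,0,8],
    [0,0,0,0,0,0,8],
    [0,0,0,0,0,0,8]
  ]
}}

```text
clock: 26.8
tool_pos: [0.5665, 0.0086, 0.189]
tcp_rot: [-0.175, 1.558, 0.179]
wrist_force: [0.1, -0.2, -0.1]
gripper_width: 0.937
```

```bash
python3 -c "
from h import *
go(.5678,.0015,.03,.2225+np.pi/2)"
```

```text
t 26.8 pos [0.5665 0.0086 0.189 ] q [ 0.0133  0.3496  0.1169  1.333   0.0032 -0.2121] w 79.60646420884817 F [ 0.1399 -0.2284 -0.1145]
turn [ 0.1657  0.3169 -0.122 ] shift cm now [15.8931 -0.7572 -0.1253] after turn [15.8951 -0.7236 -0.0352]
```

Call:
{"fn": "step_arm", "kwargs": {
  "commands": [
    [0,-0.75,-0.1,0,0.3,0,8.4],
    [0,0,0,0,0,0,8.4],
    [5,0,0,0,0,0,8.4],
    [5,0,0,0,0,0,8.4],
    [3,0,0,0,0,0,8.4],
    [0,0,0,0,0,0,8.4]
  ]
}}

```text
clock: 27.55
tool_pos: [0.5682, 0.0003, 0.0562]
tcp_rot: [-0.171, 1.562, 0.174]
wrist_force: [0.3, 0.8, 0.9]
gripper_width: 0.978
```

```bash
python3 -c "
from h import *
go(.5678,.0015,.03,.2225+np.pi/2)"
```

```text
t 27.55 pos [0.5682 0.0003 0.0562] q [-0.0008  0.4168 -0.1272  1.0252  0.002  -0.221 ] w 83.16632084640513 F [0.3271 0.8211 0.9335]
turn [-0.1298  0.1167 -0.093 ] shift cm now [ 2.6218  0.1247 -0.0159] after turn [ 2.6216  0.129  -0.0103]
```

Call:
{"fn": "step_arm", "kwargs": {
  "commands": [
    [2,0.1,0,0,0,0,8.4],
    [2,0,0,0,0,0,8.4],
    [1,0,0,0,0,0,8.4],
    [0,0,0,0,0,0,8.4]
  ]
}}

```text
clock: 28.05
tool_pos: [0.5718, 0.0012, 0.0107]
tcp_rot: [-0.171, 1.556, 0.173]
wrist_force: [-0.6, 1.1, 0.4]
gripper_width: 0.982
```

```bash
python3 -c "
from h import *
go(.5678,.0015,-.002,.2225+np.pi/2)"
```

```text
t 28.05 pos [0.5718 0.0012 0.0107] q [ 0.0009  0.4565 -0.1905  0.9157  0.0021 -0.2181] w 83.50818082500977 F [-0.6254  1.1113  0.389 ]
turn [-0.2004  0.4803 -0.0159] shift cm now [ 1.2714  0.1143 -0.3929] after turn [ 1.2746  0.116  -0.3819]
```

Call:
{"fn": "step_arm", "kwargs": {
  "commands": [
    [0.9,0.1,-0.4,-0.2,0.5,0,8.4],
    [0.4,0,0,0,0,0,8.4],
    [0,0,0,0,0,0,7],
    [0,0,0,0,0,0,6.2]
  ]
}}

```text
clock: 28.55
tool_pos: [0.5688, 0.0013, -0.001]
tcp_rot: [-0.175, 1.562, 0.175]
wrist_force: [-0.5, -0.7, -0.6]
gripper_width: 0.728
```

```bash
python3 -c "
from h import *
go(.5678,.0015,-.002,.2225+np.pi/2)"
```

```text
t 28.55 pos [ 0.5688  0.0013 -0.001 ] q [ 0.0023  0.4682 -0.205   0.896   0.0001 -0.2203] w 61.88692396495629 F [-0.4794 -0.7332 -0.6179]
turn [0.0064 0.09   0.0172] shift cm now [ 0.0967  0.0376 -0.0916] after turn [ 0.0968  0.0376 -0.0914]
```

Call:
{"fn": "step_arm", "kwargs": {
  "commands": [
    [0.1,0,0,0,0,0,5],
    [0.05,0,0,0,0,0,5],
    [0,0,0,0,0,0,5],
    [0,0,0,0,0,0,5]
  ],
  "force": 70
}}

```text
clock: 29.05
tool_pos: [0.569, 0.0013, -0.0023]
tcp_rot: [-0.175, 1.562, 0.175]
wrist_force: [0.3, 0.3, 0.1]
gripper_width: 0.586
```

Call:
{"fn": "step_arm", "kwargs": {
  "commands": [
    [-1,0,0,0,0,0,5],
    [-2,0,0,0,0,0,5],
    [-3,0,0,0,0,0,5],
    [0,0,0,0,0,0,5]
  ]
}}

```text
clock: 29.55
tool_pos: [0.5691, 0.0013, 0.0615]
tcp_rot: [-0.175, 1.561, 0.174]
wrist_force: [1.0, -0.5, 0.5]
gripper_width: 0.584
```

```bash
python3 -c "
from h import *
go(.5195,.2418,.18,.205)
import cv2
cv2.imwrite('pics/s4.png',cv2.cvtColor(cams.read_camera('side'),cv2.COLOR_RGB2BGR))"
```

```text
t 29.55 pos [0.5691 0.0013 0.0615] q [ 0.0023  0.4135 -0.118   1.0364  0.     -0.2203] w 49.6721223408142 F [ 0.9585 -0.4669  0.5426]
turn [-88.9956   0.1018   0.1528] shift cm now [-11.8645  24.5444   0.5022] after turn [-11.8513  -0.0382  24.5559]
```

View pics/s4.png

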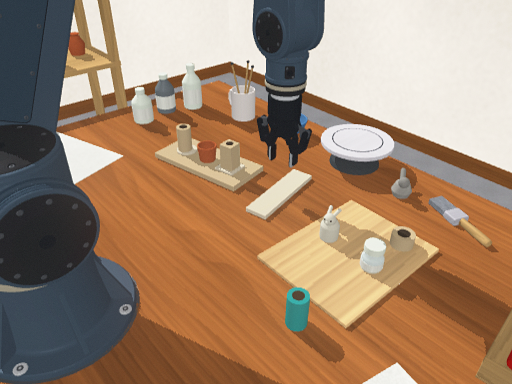

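The side view shows the grip missed. The shelf is still on the table, and the pads closed above it at the commanded 5 cm. The props and cup look right. I'll pre-close to 7 cm and go down until the fingertips feel the table.

Call:
{"fn": "step_arm", "kwargs": {
  "commands": [
    [0,0,0,0,0,0,7],
    [0,0,0,0,0,0,7],
    [3,0,0,0,0,0,7],
    [2,0,0,0,0,0,7],
    [0.5,0,0,0,0,0,7],
    [0,0,0,0,0,0,7]
  ]
}}

```text
clock: 30.35
tool_pos: [0.5667, 0.0013, 0.0018]
tcp_rot: [-0.175, 1.566, 0.175]
wrist_force: [0.7, -0.5, -0.7]
gripper_width: 0.822
```

```bash
python3 -c "
from h import *
go(.5678,.0015,-.01,.2225+np.pi/2)
import cv2
c=cams.camera_info('wrist');print(c['position'],c['orientation'])
cv2.imwrite('pics/w5.png',cv2.cvtColor(cams.read_camera('wrist'),cv2.COLOR_RGB2BGR))"
```

```text
t 30.35 pos [0.5667 0.0013 0.0018] q [ 0.0023  0.4652 -0.2018  0.9062  0.0001 -0.2203] w 69.88038143562348 F [ 0.6806 -0.5168 -0.6523]
turn [ 0.004  -0.1329 -0.0364] shift cm now [ 1.1818 -0.0075  0.1135] after turn [ 1.1821 -0.0068  0.1108]
[ 0.4852 -0.0171  0.1747] [-0.2374 -0.2971  1.7751]
```

View pics/w5.png

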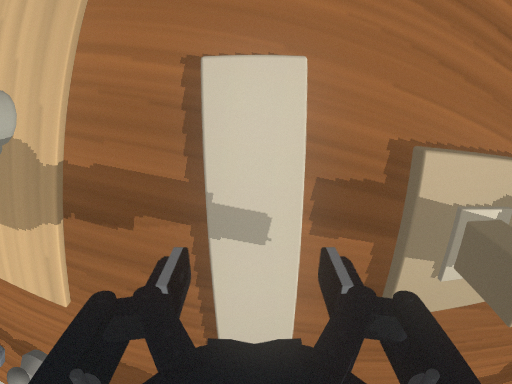

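The shelf is centred between the fingers, whose tips are at columns 185 and 325 with the shelf's middle at 255. The tips still seem to be above it, so I'll creep down by force.

Call:
{"fn": "step_arm", "kwargs": {
  "commands": [
    [0.4,0,0.1,0,0,0,7],
    [0.4,0,0,0,0,0,7],
    [0,0,0,0,0,0,7]
  ]
}}

```text
clock: 30.78
tool_pos: [0.5689, 0.0016, -0.0051]
tcp_rot: [-0.175, 1.564, 0.175]
wrist_force: [-0.0, 0.1, 0.0]
gripper_width: 0.819
```

Call:
{"fn": "step_arm", "kwargs": {
  "commands": [
    [0.3,0,0,0,0,0,7],
    [0,0,0,0,0,0,7]
  ]
}}

```text
clock: 31.02
tool_pos: [0.569, 0.0016, -0.0081]
tcp_rot: [-0.175, 1.563, 0.175]
wrist_force: [0.1, 0.1, 0.1]
gripper_width: 0.821
```

Call:
{"fn": "step_arm", "kwargs": {
  "commands": [
    [0.3,0,0,0,0,0,7],
    [0,0,0,0,0,0,7]
  ]
}}

```text
clock: 31.28
tool_pos: [0.569, 0.0015, -0.0113]
tcp_rot: [-0.175, 1.563, 0.175]
wrist_force: [-0.2, -0.9, 0.7]
gripper_width: 0.824
```

Call:
{"fn": "step_arm", "kwargs": {
  "commands": [
    [0.2,0,0,0,0,0,7],
    [0,0,0,0,0,0,7]
  ]
}}

```text
clock: 31.52
tool_pos: [0.569, 0.0015, -0.0134]
tcp_rot: [-0.175, 1.563, 0.175]
wrist_force: [-0.1, 0.5, -0.1]
gripper_width: 0.818
```

Call:
{"fn": "step_arm", "kwargs": {
  "commands": [
    [0.2,0,0,0,0,0,7],
    [0,0,0,0,0,0,7]
  ]
}}

```text
clock: 31.78
tool_pos: [0.5691, 0.0015, -0.0155]
tcp_rot: [-0.175, 1.563, 0.175]
wrist_force: [0.3, 0.5, -0.3]
gripper_width: 0.819
```

Call:
{"fn": "step_arm", "kwargs": {
  "commands": [
    [0.2,0,0,0,0,0,7],
    [0,0,0,0,0,0,7]
  ]
}}

```text
clock: 32.02
tool_pos: [0.5691, 0.0016, -0.0177]
tcp_rot: [-0.175, 1.563, 0.175]
wrist_force: [0.6, 0.5, 1.0]
gripper_width: 0.817
```

Call:
{"fn": "step_arm", "kwargs": {
  "commands": [
    [0.2,0,0,0,0,0,7],
    [0,0,0,0,0,0,7]
  ]
}}

```text
clock: 32.28
tool_pos: [0.569, 0.0016, -0.0198]
tcp_rot: [-0.175, 1.563, 0.175]
wrist_force: [-0.8, -0.1, 0.4]
gripper_width: 0.819
```

Call:
{"fn": "step_arm", "kwargs": {
  "commands": [
    [0,0,0,0,0,0,5.4],
    [0,0,0,0,0,0,5.0],
    [0,0,0,0,0,0,5.0],
    [0,0,0,0,0,0,5.0]
  ],
  "force": 40
}}

```text
clock: 32.78
tool_pos: [0.5691, 0.0016, -0.0197]
tcp_rot: [-0.175, 1.563, 0.175]
wrist_force: [-0.8, -0.3, 0.0]
gripper_width: 0.583
```

```bash
python3 -c "
from h import *
import cv2
im=cams.read_camera('side')[90:240,200:360]
cv2.imwrite('pics/s6.png',cv2.cvtColor(cv2.resize(im,None,fx=4,fy=4,interpolation=2),cv2.COLOR_RGB2BGR))"
```

```text
(no output)
```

View pics/s6.png

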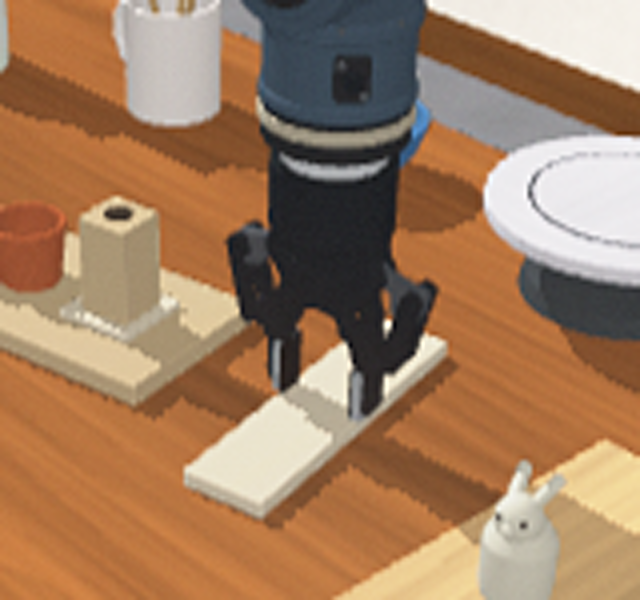

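The side view shows the fingertips just above the shelf's top, inside its edges, even though the reported TCP is 20 mm below the table. So the reported TCP runs well ahead of the true tips. I'll measure that by touching the shelf top.

Call:
{"fn": "step_arm", "kwargs": {
  "commands": [
    [0.2,0,0,0,0,0,5.0],
    [0,0,0,0,0,0,5.0]
  ]
}}

```text
clock: 33.08
tool_pos: [0.5694, 0.0016, -0.0207]
tcp_rot: [-0.175, 1.562, 0.175]
wrist_force: [0.2, -0.3, 0.5]
gripper_width: 0.584
```

Call:
{"fn": "step_arm", "kwargs": {
  "commands": [
    [0.2,0,0,0,0,0,5.0],
    [0,0,0,0,0,0,5.0]
  ]
}}

```text
clock: 33.33
tool_pos: [0.5698, 0.0016, -0.0205]
tcp_rot: [-0.175, 1.56, 0.175]
wrist_force: [0.9, 0.1, -0.4]
gripper_width: 0.584
```

Call:
{"fn": "step_arm", "kwargs": {
  "commands": [
    [0.2,0,0,0,0,0,5.0],
    [0,0,0,0,0,0,5.0]
  ]
}}

```text
clock: 33.58
tool_pos: [0.5702, 0.0015, -0.0206]
tcp_rot: [-0.175, 1.559, 0.174]
wrist_force: [0.8, -0.1, 0.2]
gripper_width: 0.587
```

```bash
python3 -c "
from h import *
s=bot.state()
print(s)
c=cams.camera_info('wrist');A=R.from_rotvec(s['tcp_rot']);print('cam in tool',A.inv().apply(c['position']-s['tool_pos']))"
```

```text
{'clock': 33.575, 'q': array([ 0.0026,  0.4882, -0.2288,  0.8488,  0.0002, -0.22  ]), 'qvel': array([ 0.0002, -0.004 ,  0.0043,  0.0004,  0.0004, -0.0001]), 'tau': array([ -0.0154, -86.935 ,  42.3091,   0.14  ,  -0.0017,   0.0053]), 'tool_pos': array([ 0.5702,  0.0015, -0.0206]), 'tcp_rot': array([-0.1749,  1.5588,  0.1744]), 'wrist_force': array([ 0.824 , -0.0808,  0.2165]), 'torque': array([ 0.0807,  0.017 , -0.0227]), 'gripper_width': 0.5869322062580699}
cam in tool [-0.1727  0.0002 -0.0839]
```

The fingertips rested on the shelf top at a reported TCP z of -0.0206, so the true tips are about 32 mm behind the reported TCP. (A still row resets the target and hides the contact force.) I'll regrip at the right depth.

Call:
{"fn": "step_arm", "kwargs": {
  "commands": [
    [-1,0,0,0,-0.2,0,5.5],
    [0,0,-0.2,0,0,0,7.2],
    [0,0,0,0,0,0,7.2],
    [0,0,0,0,0,0,7.2],
    [1,0,0,0,0,0,7.2],
    [0.4,0,0,0,0,0,7.2],
    [0.3,0,0,0,0,0,7.2]
  ]
}}

```text
clock: 34.45
tool_pos: [0.5679, 0.0011, -0.0291]
tcp_rot: [-0.174, 1.556, 0.175]
wrist_force: [0.7, -0.1, -0.1]
gripper_width: 0.845
```

```bash
python3 -c "
from h import *
go(.5678,.0015,-.031,.2225+np.pi/2)"
```

```text
t 34.45 pos [ 0.5679  0.0011 -0.0291] q [ 0.0013  0.4912 -0.249   0.8229  0.0011 -0.2213] w 71.84798780863994 F [ 0.682  -0.0946 -0.0682]
turn [0.0046 0.4421 0.0369] shift cm now [ 0.1899  0.0413 -0.0031] after turn [ 0.19    0.0412 -0.0016]
```

Call:
{"fn": "step_arm", "kwargs": {
  "commands": [
    [0.2,0.05,0,0,0.4,0,7],
    [0,0,0,0,0,0,6],
    [0,0,0,0,0,0,5],
    [0,0,0,0,0,0,5],
    [0,0,0,0,0,0,5]
  ],
  "force": 70
}}

```text
clock: 35.08
tool_pos: [0.5675, 0.0016, -0.031]
tcp_rot: [-0.175, 1.564, 0.174]
wrist_force: [0.5, -0.4, -2.7]
gripper_width: 0.656
```

Call:
{"fn": "step_arm", "kwargs": {
  "commands": [
    [-1,0,0,0,0,0,5],
    [-1,0,0,0,0,0,5],
    [0,0,0,0,0,0,5]
  ]
}}

```text
clock: 35.45
tool_pos: [0.5676, 0.0017, -0.0094]
tcp_rot: [-0.175, 1.564, 0.174]
wrist_force: [-0.0, 0.0, -3.8]
gripper_width: 0.655
```

Held: the wrist reads -3.8 N and the jaws stopped at 55.7 mm. I'll lift, turn and move over.

Call:
{"fn": "step_arm", "kwargs": {
  "commands": [
    [-5,0,0,0,0,0,5],
    [-5,0,0,0,0,0,5],
    [-5,0,0,0,0,0,5],
    [0,0,0,-10.5,0,0,5],
    [0,0,0,-10.5,0,0,5],
    [0,0,0,-10.5,0,0,5],
    [0,0,0,-10.5,0,0,5],
    [0,0,0,-10.5,0,0,5]
  ]
}}

```text
clock: 36.45
tool_pos: [0.567, 0.0017, 0.1458]
tcp_rot: [-0.903, 1.376, 0.902]
wrist_force: [0.1, 0.5, -3.7]
gripper_width: 0.652
```

Call:
{"fn": "step_arm", "kwargs": {
  "commands": [
    [0,0,0,-10.5,0,0,5],
    [0,0,0,-10.5,0,0,5],
    [0,0,0,-10.5,0,0,5],
    [0,0,0,-4.5,0,0,5],
    [0,0,0,0,0,0,5],
    [0,0,0,0,0,0,5]
  ]
}}

```text
clock: 37.2
tool_pos: [0.5664, 0.0017, 0.1453]
tcp_rot: [-1.379, 1.091, 1.379]
wrist_force: [-0.0, 0.2, -3.3]
gripper_width: 0.651
```

```bash
python3 -c "
from h import *
go(.5185,.2420,.12,.205)"
```

```text
t 37.2 pos [0.5664 0.0017 0.1453] q [ 0.0035  0.366   0.03    1.2357 -0.0007 -1.8004] w 55.37533186231842 F [-0.0097  0.1724 -3.3297]
turn [ 1.6105 -0.0309 -0.0569] shift cm now [ 2.52   -0.8908 24.4851] after turn [ 2.5338 -0.1998 24.4991]
```

Call:
{"fn": "step_arm", "kwargs": {
  "commands": [
    [0,0,3,1.6,0,0,5],
    [0,0,5,0,0,0,5],
    [0,0,5,0,0,0,5],
    [0,0,5,0,0,0,5],
    [0,0,4,0,0,0,5],
    [0,0,2,0,0,0,5],
    [0,0,0,0,0,0,5],
    [0,0,0,0,0,0,5]
  ]
}}

```text
clock: 38.2
tool_pos: [0.5167, 0.2432, 0.145]
tcp_rot: [-1.348, 1.114, 1.347]
wrist_force: [-0.6, -0.6, -3.9]
gripper_width: 0.655
```

```bash
python3 -c "
from h import *
go(.5185,.2420,.061,.205)"
```

```text
t 38.2 pos [0.5167 0.2432 0.145 ] q [ 0.4404  0.3753  0.0426  1.2385 -0.0007 -1.3201] w 55.63761902506729 F [-0.5552 -0.5595 -3.9196]
turn [-0.8811 -0.0465 -0.0157] shift cm now [ 8.3963 -0.1581 -0.1452] after turn [ 8.3962 -0.1535 -0.1544]
```

Call:
{"fn": "step_arm", "kwargs": {
  "commands": [
    [2,-0.15,-0.1,-0.9,0,0,5],
    [3,0,0,0,0,0,5],
    [1.5,0,0,0,0,0,5],
    [0,0,0,0,0,0,5],
    [0,0,0,0,0,0,5]
  ]
}}

```text
clock: 38.83
tool_pos: [0.5204, 0.2392, 0.0801]
tcp_rot: [-1.356, 1.107, 1.353]
wrist_force: [0.3, -0.2, -3.1]
gripper_width: 0.655
```

```bash
python3 -c "
from h import *
go(.519,.2420,.061,.205)
import cv2
im=cams.read_camera('side')[90:210,130:290]
cv2.imwrite('pics/s7.png',cv2.cvtColor(cv2.resize(im,None,fx=4,fy=4,interpolation=2),cv2.COLOR_RGB2BGR))"
```

```text
t 38.825 pos [0.5204 0.2392 0.0801] q [ 0.4316  0.4087 -0.0757  1.0845 -0.0013 -1.3387] w 55.647279672008125 F [ 0.3406 -0.2224 -3.0933]
turn [-0.319  -0.0485  0.121 ] shift cm now [1.9112 0.087  0.307 ] after turn [1.9116 0.0813 0.3059]
```

View pics/s7.png

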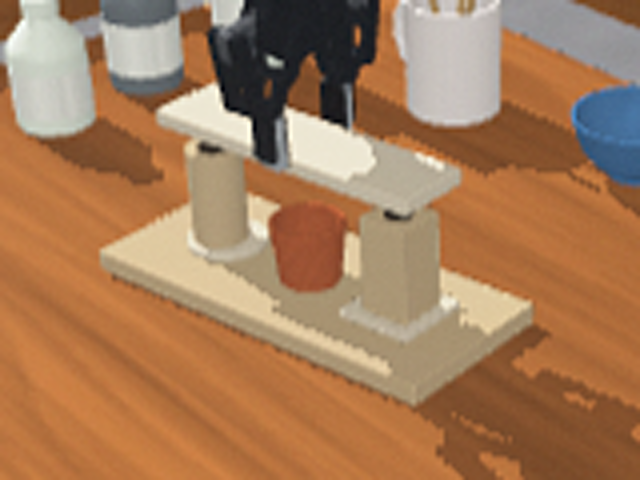

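The shelf hangs level just above both props, with the cup upright between them. I'll lower it gently.

Call:
{"fn": "step_arm", "kwargs": {
  "commands": [
    [0.6,0.1,0.3,-0.3,0,0,5],
    [0.5,0,0,0,0,0,5],
    [0,0,0,0,0,0,5],
    [0.15,0,0,0,0,0,5],
    [0.15,0,0,0,0,0,5]
  ]
}}

```text
clock: 39.5
tool_pos: [0.5196, 0.2427, 0.0666]
tcp_rot: [-1.361, 1.102, 1.356]
wrist_force: [-0.1, -0.6, -4.0]
gripper_width: 0.653
```

```bash
python3 -c "
from h import *
go(.519,.2420,.061,.205)"
```

```text
t 39.5 pos [0.5196 0.2427 0.0666] q [ 0.4378  0.417  -0.0989  1.0507 -0.0013 -1.3384] w 55.53579511190698 F [-0.1232 -0.5878 -3.9945]
turn [ 0.021  -0.0186  0.2499] shift cm now [ 0.5646  0.0724 -0.0574] after turn [ 0.5649  0.0699 -0.0576]
```

Call:
{"fn": "step_arm", "kwargs": {
  "commands": [
    [0.15,0.05,0,0,0,0.2,5],
    [0.15,0,0,0,0,0,5],
    [0.15,0,0,0,0,0,5]
  ]
}}

```text
clock: 39.88
tool_pos: [0.5191, 0.2426, 0.0619]
tcp_rot: [-1.359, 1.105, 1.358]
wrist_force: [-0.4, 0.0, -4.9]
gripper_width: 0.651
```

Call:
{"fn": "step_arm", "kwargs": {
  "commands": [
    [0.12,0,0,0,0,0,5],
    [0.12,0,0,0,0,0,5]
  ]
}}

```text
clock: 40.12
tool_pos: [0.5193, 0.2427, 0.061]
tcp_rot: [-1.359, 1.103, 1.357]
wrist_force: [-10.0, -5.3, 26.2]
gripper_width: 0.653
```

Call:
{"fn": "step_arm", "kwargs": {
  "commands": [
    [-0.08,0,0,0,0,0,5.4],
    [0,0,0,0,0,0,6.2],
    [0,0,0,0,0,0,7.2],
    [0,0,0,0,0,0,7.2],
    [0,0,0,0,0,0,7.2],
    [-2,0,0,0,0,0,7.2],
    [-5,0,0,0,0,0,7.2],
    [-6,0,0,0,0,0,7.2]
  ]
}}

```text
clock: 41.12
tool_pos: [0.5169, 0.2416, 0.1912]
tcp_rot: [-1.358, 1.11, 1.361]
wrist_force: [1.0, -0.3, 0.3]
gripper_width: 0.842
```

```bash
python3 -c "
from h import *
go(.5216,-.197,.1,.205)"
```

```text
t 41.125 pos [0.5169 0.2416 0.1912] q [ 0.4375  0.3684  0.1492  1.3566 -0.0004 -1.3386] w 71.57179466095783 F [ 1.0448 -0.2811  0.2599]
turn [ 0.0142 -0.0867 -0.2734] shift cm now [  9.2213   8.4401 -43.0236] after turn [  9.1158   8.4732 -43.0396]
```

Call:
{"fn": "step_arm", "kwargs": {
  "commands": [
    [0,1.2,-6,0,0,0,8],
    [0,1.2,-6,0,0,0,8],
    [0,1.2,-6,0,0,0,8],
    [0,1.2,-6,0,0,0,8],
    [0,1.2,-6,0,0,0,8],
    [0,1.2,-6,0,0,0,8],
    [0,1,-5.5,0,0,0,8],
    [0,0,0,0,0,0,8]
  ]
}}

```text
clock: 42.12
tool_pos: [0.5251, -0.1914, 0.1967]
tcp_rot: [-1.365, 1.099, 1.355]
wrist_force: [-0.2, 0.5, -0.3]
gripper_width: 0.94
```

Call:
{"fn": "step_arm", "kwargs": {
  "commands": [
    [0,0,0,10.5,0,0,8],
    [0,0,0,10.5,0,0,8],
    [0,0,0,10.5,0,0,8],
    [0,0,0,10.5,0,0,8],
    [0,0,0,10.5,0,0,8],
    [0,0,0,10.5,0,0,8],
    [0,0,0,10.5,0,0,8],
    [0,0,0,10.5,0,0,8]
  ]
}}

```text
clock: 43.12
tool_pos: [0.5254, -0.1863, 0.1967]
tcp_rot: [-0.217, 1.553, 0.219]
wrist_force: [0.8, -1.0, -0.5]
gripper_width: 0.938
```

```bash
python3 -c "
from h import *
go(.5216,-.197,.1,1.776)
import cv2
im=cams.read_camera('top')[105:215,75:275]
cv2.imwrite('pics/t8.png',cv2.cvtColor(cv2.resize(im,None,fx=4,fy=4,interpolation=2),cv2.COLOR_RGB2BGR))
c=cams.camera_info('wrist');print(c)
im=cams.read_camera('wrist')
cv2.imwrite('pics/w8.png',cv2.cvtColor(im,cv2.COLOR_RGB2BGR))"
```

```text
t 43.125 pos [ 0.5254 -0.1863  0.1967] q [-0.3433  0.3283  0.1062  1.343   0.004  -0.6213] w 79.73773545951366 F [ 0.8274 -1.0433 -0.4728]
turn [ 4.17    0.4036 -0.0094] shift cm now [ 9.6629 -0.9208 -0.7278] after turn [ 9.6678 -0.9672 -0.591 ]
{'fx': 297.3186396354542, 'fy': 297.3186396354542, 'cx': 254.06748965264111, 'cy': 195.13470339021924, 'position': array([ 0.4433, -0.2087,  0.3688]), 'orientation': array([-0.2394, -0.3128,  1.8187])}
```

View pics/t8.png

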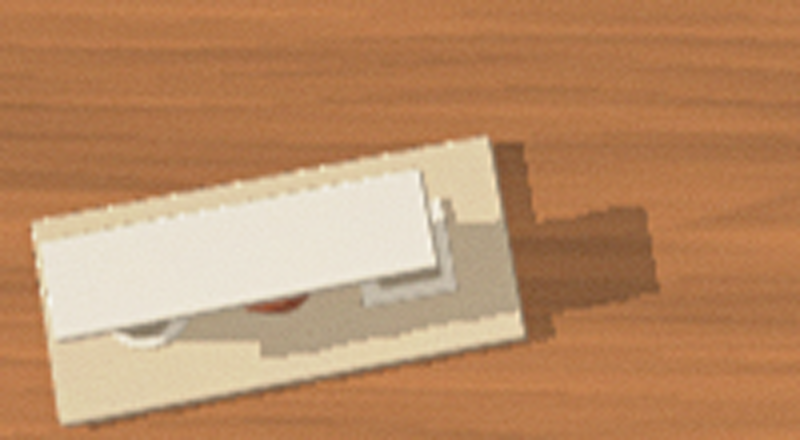

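View pics/w8.png

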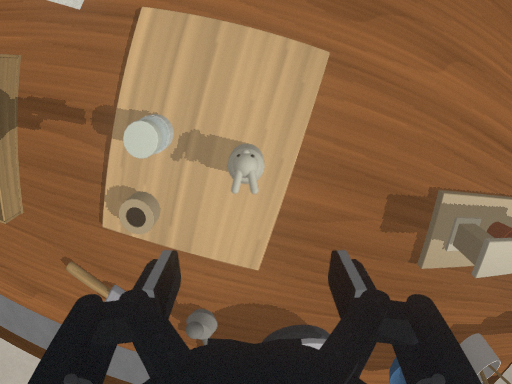

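The shelf lies across both props, with corners at crop pixels (40,240), (420,170), (437,268) and (55,341). The rabbit is undisturbed at about (246,160) in the wrist view and faces across the jaw line. I'll compute both.

```bash
python3 -c "
from h import *
c=bp('top',np.array([(40,240),(420,170),(437,268),(55,341)])/4+(75,105),.104)
e=np.roll(c,-1,0)-c;print(c.mean(0),np.linalg.norm(e,axis=1),np.arctan2(e[:,1],e[:,0]))
print(bpw(cams.camera_info('wrist'),(246,162),.035))"
```

```text
[0.5176 0.2429] [0.2185 0.0579 0.2181 0.0591] [-1.3719 -2.9408  1.7749  0.2085]
[[ 0.5212 -0.1974]]
```

Call:
{"fn": "step_arm", "kwargs": {
  "commands": [
    [0,-0.9,-0.7,4.2,0.4,0,8],
    [0,0,0,0,0,0,8],
    [0,0,0,0,0,0,8],
    [3,0,0,0,0,0,8],
    [3,0,0,0,0,0,8],
    [0,0,0,0,0,0,8]
  ]
}}

```text
clock: 43.98
tool_pos: [0.5222, -0.1945, 0.136]
tcp_rot: [-0.182, 1.561, 0.182]
wrist_force: [-0.2, -0.6, 0.9]
gripper_width: 0.935
```

```bash
python3 -c "
from h import *
go(.5216,-.197,-.008,1.776)"
```

```text
t 43.975 pos [ 0.5222 -0.1945  0.136 ] q [-0.3572  0.3482 -0.0193  1.2016  0.001  -0.5886] w 79.5033910386683 F [-0.1548 -0.6128  0.8624]
turn [1.5008 0.1054 0.0026] shift cm now [14.3959 -0.2264 -0.137 ] after turn [14.3961 -0.2302 -0.1045]
```

Call:
{"fn": "step_arm", "kwargs": {
  "commands": [
    [3,-0.2,-0.1,1.5,0,0,8],
    [3,0,0,0,0,0,8],
    [2,0,0,0,0,0,8],
    [0,0,0,0,0,0,8]
  ]
}}

```text
clock: 44.48
tool_pos: [0.525, -0.1969, 0.0596]
tcp_rot: [-0.168, 1.557, 0.164]
wrist_force: [0.1, 0.7, 0.4]
gripper_width: 0.935
```

```bash
python3 -c "
from h import *
go(.5214,-.1972,-.008,1.776)"
```

```text
t 44.475 pos [ 0.525  -0.1969  0.0596] q [-0.3596  0.3944 -0.1522  1.0165  0.0013 -0.5713] w 79.45751408175373 F [0.1089 0.7218 0.3923]
turn [0.3721 0.4125 0.1718] shift cm now [ 6.7538  0.0649 -0.4102] after turn [ 6.7567  0.0421 -0.3619]
```

Call:
{"fn": "step_arm", "kwargs": {
  "commands": [
    [1.5,0,-0.4,0.3,0.4,0,8],
    [1.5,0,0,0,0,0,8],
    [1.5,0,0,0,0,0,8],
    [0,0,0,0,0,0,8]
  ]
}}

```text
clock: 44.98
tool_pos: [0.5226, -0.1983, 0.0142]
tcp_rot: [-0.166, 1.562, 0.159]
wrist_force: [-0.2, 0.5, 0.1]
gripper_width: 0.934
```

```bash
python3 -c "
from h import *
go(.5214,-.1972,-.008,1.776)"
```

```text
t 44.975 pos [ 0.5226 -0.1983  0.0142] q [-0.3611  0.4331 -0.218   0.9152 -0.0026 -0.5686] w 79.41370979290443 F [-0.1659  0.5379  0.0836]
turn [0.1319 0.1396 0.2675] shift cm now [ 2.2176  0.1473 -0.1042] after turn [ 2.2185  0.1367 -0.0991]
```

Call:
{"fn": "step_arm", "kwargs": {
  "commands": [
    [1.2,0.1,-0.1,0,0,0.3,8],
    [0.6,0,0,0,0,0,8],
    [0.2,0,0,0,0,0,8]
  ]
}}

```text
clock: 45.35
tool_pos: [0.5218, -0.1977, -0.0068]
tcp_rot: [-0.162, 1.562, 0.164]
wrist_force: [-0.9, -1.0, 0.6]
gripper_width: 0.937
```

Call:
{"fn": "step_arm", "kwargs": {
  "commands": [
    [0,0,0,0,0,0,6],
    [0,0,0,0,0,0,4.5],
    [0,0,0,0,0,0,3.4],
    [0,0,0,0,0,0,3.4],
    [0,0,0,0,0,0,3.4],
    [0,0,0,0,0,0,3.4]
  ],
  "force": 25
}}

```text
clock: 46.1
tool_pos: [0.5222, -0.1978, -0.0061]
tcp_rot: [-0.163, 1.561, 0.163]
wrist_force: [0.0, -0.5, -1.2]
gripper_width: 0.48
```

```bash
python3 -c "
from h import *
go(.5342,.1633,.12,1.776)"
```

```text
t 46.1 pos [ 0.5222 -0.1978 -0.0061] q [-0.3634  0.4536 -0.2435  0.8706  0.0021 -0.571 ] w 40.78804359325149 F [ 0.0084 -0.4964 -1.16  ]
turn [ 0.1367  0.2134 -0.0075] shift cm now [-12.5768  35.0904   8.6664] after turn [-12.6134  35.1092   8.5358]
```

Call:
{"fn": "step_arm", "kwargs": {
  "commands": [
    [-2,0,0,0,0,0,3.4],
    [-4,0,0,0,0,0,3.4],
    [-6,0,0,0,0,0,3.4],
    [-5,0,0,0,0,0,3.4],
    [0,3,0.8,0,0,0,3.4],
    [0,4,1,0,0,0,3.4],
    [0,5,1.2,0,0,0,3.4],
    [0,5,1.2,0,0,0,3.4]
  ]
}}

```text
clock: 47.1
tool_pos: [0.5275, -0.0211, 0.1695]
tcp_rot: [-0.158, 1.561, 0.159]
wrist_force: [0.7, 0.0, -0.7]
gripper_width: 0.48
```

Call:
{"fn": "step_arm", "kwargs": {
  "commands": [
    [0,5,1.2,0,0,0,3.4],
    [0,5,1.2,0,0,0,3.4],
    [0,4,1,0,0,0,3.4],
    [0,2,0.5,0,0,0,3.4],
    [0,0,0,0,0,0,3.4],
    [0,0,0,0,0,0,3.4]
  ]
}}

```text
clock: 47.85
tool_pos: [0.5326, 0.1516, 0.1696]
tcp_rot: [-0.161, 1.561, 0.162]
wrist_force: [0.4, -0.4, -0.2]
gripper_width: 0.477
```

```bash
python3 -c "
from h import *
go(.5355,.1620,.088,1.776)"
```

```text
t 47.85 pos [0.5326 0.1516 0.1696] q [ 0.2773  0.3272  0.0365  1.2759 -0.      0.0713] w 40.57790872827271 F [ 0.4462 -0.4284 -0.1961]
turn [ 0.0461  0.243  -0.0163] shift cm now [8.165  0.9563 0.4593] after turn [8.1627 0.959  0.4932]
```

Call:
{"fn": "step_arm", "kwargs": {
  "commands": [
    [0,0.95,0.45,0,0.25,0,3.4],
    [0,0,0,0,0,0,3.4],
    [3,0,0,0,0,0,3.4],
    [2.5,0,0,0,0,0,3.4],
    [0,0,0,0,0,0,3.4]
  ]
}}

```text
clock: 48.48
tool_pos: [0.5361, 0.16, 0.114]
tcp_rot: [-0.159, 1.564, 0.159]
wrist_force: [-0.7, 0.0, -0.8]
gripper_width: 0.477
```

```bash
python3 -c "
from h import *
go(.5355,.1620,.088,1.776)
import cv2
im=cams.read_camera('side')[90:210,130:290]
cv2.imwrite('pics/s9.png',cv2.cvtColor(cv2.resize(im,None,fx=4,fy=4,interpolation=2),cv2.COLOR_RGB2BGR))"
```

```text
t 48.475 pos [0.5361 0.16   0.114 ] q [ 0.2901  0.364  -0.0533  1.1529 -0.0001  0.0876] w 40.54669114510068 F [-0.6611  0.0363 -0.8313]
turn [-0.1522  0.0355  0.0018] shift cm now [ 2.598   0.2059 -0.0229] after turn [ 2.598   0.2059 -0.0207]
```

View pics/s9.png

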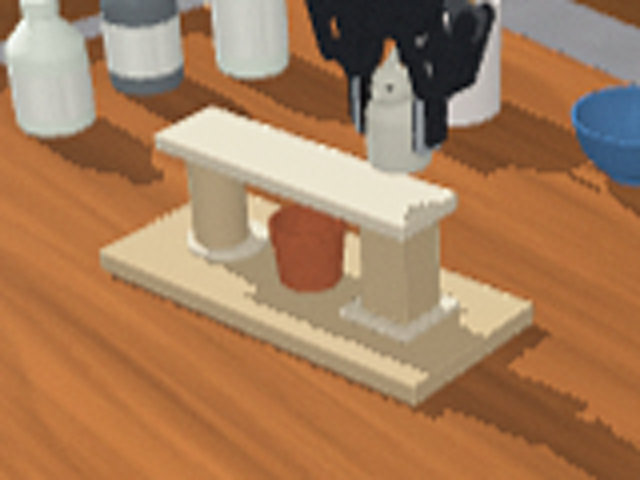

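The rabbit is upright in the grip above the square prop end, and the shelf is sound. I'll lower it.

Call:
{"fn": "step_arm", "kwargs": {
  "commands": [
    [1.2,0.2,0,0,0,0,3.4],
    [0.7,0,0,0,0,0,3.4],
    [0,0,0,0,0,0,3.4],
    [0.15,0,0,0,0,0,3.4],
    [0.15,0,0,0,0,0,3.4]
  ]
}}

```text
clock: 49.15
tool_pos: [0.5379, 0.1626, 0.0944]
tcp_rot: [-0.158, 1.559, 0.16]
wrist_force: [-0.5, -0.2, -0.8]
gripper_width: 0.48
```

Call:
{"fn": "step_arm", "kwargs": {
  "commands": [
    [0.12,0,0,0,0,0,3.4],
    [0.12,0,0,0,0,0,3.4]
  ]
}}

```text
clock: 49.4
tool_pos: [0.5381, 0.1626, 0.092]
tcp_rot: [-0.158, 1.559, 0.16]
wrist_force: [-0.2, 0.2, -0.8]
gripper_width: 0.476
```

Call:
{"fn": "step_arm", "kwargs": {
  "commands": [
    [0,0,-0.25,0,0.4,0,3.4],
    [0.15,0,0,0,0,0,3.4],
    [0.12,0,0,0,0,0,3.4]
  ]
}}

```text
clock: 49.78
tool_pos: [0.5355, 0.1621, 0.0892]
tcp_rot: [-0.159, 1.566, 0.159]
wrist_force: [-0.2, -0.7, -1.0]
gripper_width: 0.478
```

Call:
{"fn": "step_arm", "kwargs": {
  "commands": [
    [0.1,0,0,0,0,0,3.4]
  ]
}}

```text
clock: 49.9
tool_pos: [0.5355, 0.1621, 0.0881]
tcp_rot: [-0.159, 1.566, 0.159]
wrist_force: [-0.8, 0.2, -1.9]
gripper_width: 0.479
```

Call:
{"fn": "step_arm", "kwargs": {
  "commands": [
    [0.1,0,0,0,0,0,3.4],
    [0.1,0,0,0,0,0,3.4]
  ]
}}

```text
clock: 50.15
tool_pos: [0.5365, 0.1623, 0.0877]
tcp_rot: [-0.158, 1.564, 0.159]
wrist_force: [-4.1, -1.1, 17.3]
gripper_width: 0.477
```

Call:
{"fn": "step_arm", "kwargs": {
  "commands": [
    [-0.05,0,0,0,0,0,4.6],
    [0,0,0,0,0,0,5.5],
    [0,0,0,0,0,0,7.5],
    [0,0,0,0,0,0,7.5],
    [0,0,0,0,0,0,7.5],
    [-2,0,0,0,0,0,7.5],
    [-4,0,0,0,0,0,7.5],
    [-5,0,0,0,0,0,7.5]
  ]
}}

```text
clock: 51.15
tool_pos: [0.534, 0.1616, 0.1973]
tcp_rot: [-0.159, 1.57, 0.158]
wrist_force: [0.8, 0.1, 0.6]
gripper_width: 0.881
```

Call:
{"fn": "step_arm", "kwargs": {
  "commands": [
    [-3,0,0,0,0,0,7.5],
    [0,-5,0,0,0,0,7.5],
    [0,-6,0,0,0,0,7.5],
    [0,-6,0,0,0,0,7.5],
    [0,0,0,0,0,0,7.5],
    [0,0,0,0,0,0,7.5]
  ]
}}

```text
clock: 51.9
tool_pos: [0.5712, -0.0086, 0.2321]
tcp_rot: [-0.16, 1.564, 0.161]
wrist_force: [0.1, 0.6, -0.5]
gripper_width: 0.877
```

```bash
python3 -c "
from h import *
import cv2
t=cams.read_camera('top')[105:215,75:215]; s=cams.read_camera('side')[90:210,130:290]
f=lambda i,k:cv2.resize(i,None,fx=k,fy=k,interpolation=2)
a=f(t,4)[:, :560]; b=f(s,3)
o=np.zeros((440+140,800,3),np.uint8); o[:440,:400]=f(t,4)[:,:400]; o[:360,400:800]=b[:,60:460]
cv2.imwrite('pics/f.png',cv2.cvtColor(o,cv2.COLOR_RGB2BGR)); print(bot.state()['tool_pos'],bot.state()['clock'])
import cv2 as c2
cv2.imwrite('pics/f_top.png',cv2.cvtColor(cams.read_camera('top'),cv2.COLOR_RGB2BGR))
o=np.zeros((600,800,3),np.uint8);k=f(t[:, :],3);o[:330,:420]=k;o[:360,425:800]=b[:,60:435]
q=cams.read_camera('top')[110:230,290:405];q=f(q,2);o[335:575,:230]=q
cv2.imwrite('pics/f.png',cv2.cvtColor(o,cv2.COLOR_RGB2BGR))"
```

```text
[ 0.5711 -0.008   0.2321] 52.0
```

View pics/f.png

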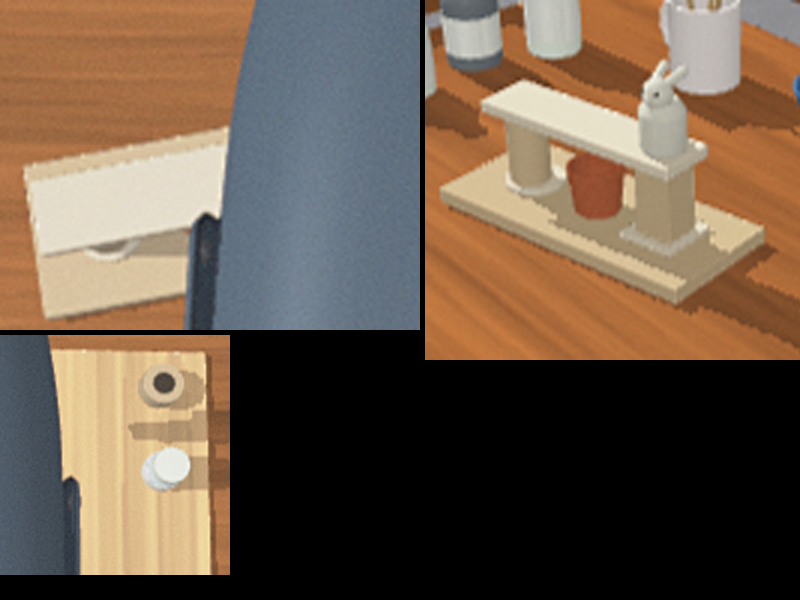

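```bash
python3 -c "
from h import *
print('rabbit body',bp('side',[((663-365)/3+130,130/3+90)],.126), 'cup rim', bp('side',[((598-365)/3+130,160/3+90)],.061))
bot.job_done()"
```

```text
rabbit body [[0.5285 0.1517]] cup rim [[0.5253 0.2449]]
the job is handed in; nothing more can be done
```

The tier is built on the batt and handed in at about 52 s of the 128 s allowed. I saw no sign of a failed placement in my last checks, but the rabbit's check was the weakest.

| Item | How checked | Offset from target | Limit |
|---|---|---|---|
| Round prop on round setter | top view | about 4 mm | 12 mm |
| Square prop on square setter | top view | about 2 mm | 12 mm |
| Shelf on both props | top view | 2–3 mm, and within 0.01 rad of the batt axis | 15 mm, 0.14 rad |
| Cup between the props | arm position at release | about 1 mm | 15 mm |
| Rabbit above the square prop | arm position at release | about 1 mm | 15 mm |

- **Final pictures:** the side view showed the cup and rabbit upright and the shelf level. The short prop and jar looked undisturbed in the top view.
- **Checks that disagreed:** a rough single-pixel reading from the last side picture put the rabbit about 12 mm off and the cup rim about 6 mm off. I trusted the release positions more. The arm blocked the top view of the rabbit, so neither was settled independently.
- **What went wrong on the way:** the first attempt to grip the shelf closed above it. The real fingertips are about 32 mm behind the reported tool point at that opening. I measured this by touching the shelf top, then regripped and carried on.

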